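# Change the cards in the cage and refit its hook-in cover

## Task

Refit the instrument's card cage: draw the red-knobbed bolt back, swing the grey cover up, unhook it and lay it on the black rubber mat. Stand every orange-railed circuit card from the wooden stand upright and fully down in a slot of its own in the blue cage, and put the old white-railed card from the cage into a free leaning slot of the stand. Only then hold the cover tilted, hook its two tongues in under the lip on the cage's near side, swing it down flat on the cage, and push the bolt fully home over its far edge.

Things in the scene. Friction and masses are not known exactly. Their poses are not given: they have to be found in the camera images.
- chassis: blue open-topped card cage, fixed, 158 (x) x 148 (y) mm; origin under its centre on the table, x points to the bolt side (away from the robot), y left, z up; turned up to 0.25 rad. All wall tops, on which the cover rests, are at z = 84 mm. Inside 120 x 130 mm, floor at z = 6 mm, three card slots along x at y = -36, 0, 36 mm
- slot_0 (a point): middle of the bottom of card slot 0, on the cage's inner floor; cage axes, x along the slot. A slot is a pair of grooves 8 mm wide at both ends (42 to 60 mm from this point along +-x) between white guides 44 mm high
- slot_1 (a point): middle of the bottom of card slot 1, on the cage's inner floor; cage axes, x along the slot. A slot is a pair of grooves 8 mm wide at both ends (42 to 60 mm from this point along +-x) between white guides 44 mm high
- slot_2 (a point): middle of the bottom of card slot 2, on the cage's inner floor; cage axes, x along the slot. A slot is a pair of grooves 8 mm wide at both ends (42 to 60 mm from this point along +-x) between white guides 44 mm high
- lip (a point): middle of the edge (x = -63 mm of the cage) of the fixed lip on the cage's near side, at its underside, z = 97 mm; cage axes. Below the lip is the pocket for the cover's tongues: open to +x, 12 mm deep (ends at x = -75 mm), 13 mm high (floor z = 84 mm). Lip 3 mm thick. Cheeks with inner faces at y = +-71 mm, from x = -79 to -30 mm, up to z = 100 mm, flank the cover
- far_stop (a point): middle of the cage's far upstands: inner face at x = 72 mm of the cage, top at z = 96 mm (this point). They keep the cover from sliding back or going in flat: it goes in tilted, far edge raised. The bolt runs through the 34 mm gap between them
- bolt_knob (a point): point in the bolt's red knob on the cage's far side; cage axes. Knob 14 mm in x, 20 mm in y, flat sides from 17 mm below this point to 13 mm above it (top 125 mm over the table). Under it is the steel bolt plate, 40 x 22 x 5 mm, underside at z = 90 mm
- bolt (a joint): travel of the bolt in m: 0 drawn back, grows as it slides towards the cage's -x, 0.016 fully home at its stop, where it overlaps the edge of the seated cover by about 10 mm with 2 mm of air between. Must be drawn back to below 0.004 for the cover to pass. Stays where left, friction 1.5 N. Starts at 0.014 to 0.016
- cover_grip (a point): point in the black handle bar of the loose grey cover, 24 mm above its underside; cover axes (z up, -x to the tongues). Bar 12 mm in x, 64 mm in y, centred here, from the plate's top (20 mm below this point) to 13 mm above it. Plate 4 mm thick, 134 mm in y, from x = -59 to 68 mm. About 0.2 kg. At first it is fitted on the cage, under the bolt
- cover_tongue (a point): point on the cover's underside mid-way between the tips of its two tongues, 73 mm from cover_grip along -x and 24 mm below it; cover axes. Tongues 40 mm wide, centred at y = +-42 mm, 4 mm thick, from x = -59 to -73 mm of the handle. On the seated cover this point lies between x = -75 and -69 mm of the cage
- stand: light wooden stand, fixed, 130 x 150 mm; origin under its centre on the table; three slots along its x at y = -33, 7, 47 mm, walls 34 mm high along the card, 8 mm apart, leaning 0.35 rad towards the stand's -y; at the slots' bottom (12.5 mm above the table) the middle of a standing card's lower edge has the y given here
- old_card_mid (a point): centre of the old circuit card, which stands in the cage's middle slot at first: same size as the others, but its grip rail is white; same axes
- mat: black rubber mat, fixed on the table, 160 (x) x 150 (y) x 3 mm; origin under its centre on the table; x points away from the robot, turned up to 0.25 rad
- card_0_mid (a point): centre of green circuit card 0 (may be absent): 110 (x) x 68 (z) mm, board 4 mm thick (y), 80 g; lower edge 34 mm below. Orange grip rail on its upper edge: 74 mm long, 8 mm thick (+-4 mm in y), 18 to 34 mm above this point along the card's z (from the gold edge to the rail). Leans in slot 0 of the stand at first
- card_1_mid (a point): centre of green circuit card 1 (may be absent): 110 (x) x 68 (z) mm, board 4 mm thick (y), 80 g; lower edge 34 mm below. Orange grip rail on its upper edge: 74 mm long, 8 mm thick (+-4 mm in y), 18 to 34 mm above this point along the card's z (from the gold edge to the rail). Leans in slot 1 of the stand at first
- card_2_mid (a point): centre of green circuit card 2 (may be absent): 110 (x) x 68 (z) mm, board 4 mm thick (y), 80 g; lower edge 34 mm below. Orange grip rail on its upper edge: 74 mm long, 8 mm thick (+-4 mm in y), 18 to 34 mm above this point along the card's z (from the gold edge to the rail). Leans in slot 2 of the stand at first

How it is judged:
By the outcome, as a careful person would: the job done as asked, in the order asked, and still so for the second after the job is handed in, with the robot touching nothing.
Of card_0, card_1, card_2 only 2 to 3 are there at a start; the rules pass over those that are not, and their reading is None.
At some moment in a run one of cover may be knocked a few centimetres aside while the robot is not near it.
It also fails if it takes over 208 s, if anything falls off the work surface, if the arm or the gripper's body presses on something with over 40 N, if the wrist force passes 120 N, or if a joint passes its speed limit or range.

## Robot

A 7-joint arm with a two-finger parallel gripper is mounted at the origin on a cart in front of the work surface, level with it; the furniture and walls round the work are solid. World frame = base frame: x ahead of the robot, y to its left, z up, the work surface at z = 0. Lengths are in m, angles in rad, forces in N, time in s.
With the tool pointing down it reaches from about 0.425 to 0.925 m from the base axis. Payload 6.8 kg.
Tool frame: the origin (TCP) lies on the centre line of the jaws, within the pads' length; the fingertips stand 25 mm ahead of it and the grasp point (between the pads) lies 6 mm ahead of it; z points along the fingers, y is the line along which they close (so a half turn about z gives the same grasp; the last joint's range is limited). The gripper opens to 85 mm and grips with 20 to 120 N. Pads are 22 mm wide; open, the fingers measure 114 mm over their backs; the gripper's body (76 mm by 85 mm) begins 54 mm behind the grasp point. The pads swing forward as they close: fully open they stand 13 mm farther back than shut.
Start: joints at [-1.45, 0.477, 0.022, 1.555, -0.011, 1.109, -0.083], TCP at [0.153, 0.657, 0.234] pointing down, gripper open.
Joint ranges: [-2.96, 2.96], [-0.34, 2.1], [-1.41, 1.46], [0.24, 2.44], [-1.37, 4.51], [0.17, 1.92], [-2.96, 2.96]. Speed limits (rad/s): [2.39, 2.39, 3.14, 3.14, 3.14, 3.14, 3.14].

## Interface

Orientations are given as a rotation vector (axis times angle).
In Python, from bench import telemetry, grab_frame, job gives the robot as it stands.
- The arm moves only by the tool apply_moves, never from a script. Its argument "rows" is a list of rows, each a list of 2 entries, a list of its own where there are three numbers: the shift along the tool's x, y, z each as a share of 250 mm, from -1 to 1, then the turn, a rotation vector about the tool's x, y, z each as a share of pi rad, from -1 to 1. A call has 1 to 10 rows; each row is the pose to reach, as a shift and turn from the pose commanded when the call began, along the tool's axes at that moment, turning the shorter way round; what a row does not reach only later rows make up. A row lasts 1/8 s, in which the tool goes at most 62.5 mm and 10.7 degrees, less where a joint would pass 70% of its speed; a pose out of reach is approached as far as the arm can. A call with a number of a shift or a turn outside -1 to 1 is refused whole. A call with a gripper value outside its range is refused whole. "jaw" is the gripper's target within -1 to 1 (fully open at 1, half-way at 0, shut at -1), set as the call begins (left out, the last holds). The fingers move at their own pace and stop on an object; "newtons" is the grip in N (left out, the last holds). Time passes only in rows, so rows that repeat a pose let the fingers close. It gives the time, the measured TCP pose, the force, the opening and the grip force at its end, in the units of the state.
- telemetry.get_obs(): the state, without advancing time (a new reading comes with each control period).
- grab_frame(name): name is "scene" or "top" or "wrist"; returns a dict with "frame" (400x640x3 uint8, red, green, blue), "vertical_fov" (degrees; the focal length in pixels is half the picture's height over the tangent of half this angle, whatever the lens; pixels are square), "cx", "cy" (the principal point, pixels), "origin" and "attitude" of the camera in the world. Camera axes: x right, y up, looking along -z (the intrinsics and any distortion apply to the point x, -y, -z); pixel columns grow to the right and rows downward; lengths in m; the calibration is good to about 2 mm. A picture is of the moment at which its call begins. There is no depth.
- job.hand_in(): hands the job in; it is judged then, once.
The state is a dict: "clock": time; "joints": joint angles; "qvel": joint speeds; "tau": joint torques, N m; "tcp_pos": TCP position; "orientation": TCP orientation; "contact_force": force on the tool from outside, world axes, zero at the start; "moment": the same for the moment, N m; "grip_width": finger opening in m; "gripper_force": force on a finger pad.
Only numpy, scipy, OpenCV 4.12 (cv2) and the standard library are available. Lean on these libraries where they do the work, as an engineer would, in place of code of your own. Each camera call takes 0.05 s, during which the arm holds its last target. There are 200 camera calls.

## Working session

There is one attempt and no reset: what is moved stays moved. The work goes in short steps, Python scripts to look and compute and a tool call to move; the robot and the scene stay as the last step left them, time stands still between calls to the robot, and variables do not carry over. Pictures are saved under pics/ and viewed, at most 14 in all, crops included, and the job is handed in when it is done.

Besides the shell and the picture viewer there is one more tool, called after "Emit:" as a command line: name --argument value ..., lists and objects as JSON in quotes. apply_moves: Moves the arm, as the interface text tells. Its arguments: {"type":"object","properties":{"rows":{"type":"array"},"jaw":{"type":"number"},"newtons":{"type":"number"}},"required":["rows"]}

```bash
ls; mkdir -p pics; python3 - <<'E'
from bench import telemetry, grab_frame
import cv2,json
print(telemetry.get_obs())
for n in ["scene","top","wrist"]:
    f=grab_frame(n); cv2.imwrite(f"pics/a_{n}.png",f["frame"][:,:,::-1])
    print(n,{k:v for k,v in f.items() if k!="frame"})
E
```

```text
pics
{'clock': 0.0, 'joints': array([-1.45009438,  0.47780003,  0.02234006,  1.55647677, -0.01147672,
        1.10932347, -0.08309016]), 'qvel': array([-0.00094437, -0.00054054,  0.00078174,  0.00017855,  0.00085749,
        0.00067226,  0.0005075 ]), 'tau': array([-3.05893730e-05, -5.96457803e+01,  1.60773687e+00, -2.81202382e+01,
        1.24477889e-02,  9.09321418e-03, -1.57942719e-05]), 'tcp_pos': array([0.15298211, 0.65680997, 0.2326151 ]), 'orientation': array([-3.58547152e-01, -3.12101003e+00,  2.95086563e-03]), 'contact_force': array([-0.49996187,  0.20070541, -0.9028854 ]), 'moment': array([-0.04424181, -0.03861122, -0.01896549]), 'gripper_force': 0.0, 'grip_width': 0.08571490183936988}
scene {'vertical_fov': 57.12483993174372, 'cx': 314.407701432281, 'cy': 194.69100622395436, 'origin': array([ 0.15668016, -0.69237505,  0.61962532]), 'attitude': array([ 0.89333921, -0.27139242, -0.55363687])}
top {'vertical_fov': 56.89923945541078, 'cx': 315.3281215195674, 'cy': 198.51328550310262, 'origin': array([ 0.41404618, -0.13287049,  0.94632055]), 'attitude': array([ 0.11756059, -0.11359272, -1.56745283])}
wrist {'vertical_fov': 66.9948276103886, 'cx': 318.3760099305527, 'cy': 200.1485777328834, 'origin': array([0.0884668 , 0.67323239, 0.3728353 ]), 'attitude': array([-0.22675158, -0.17797338,  1.33275452])}
```

View pics/a_scene.png

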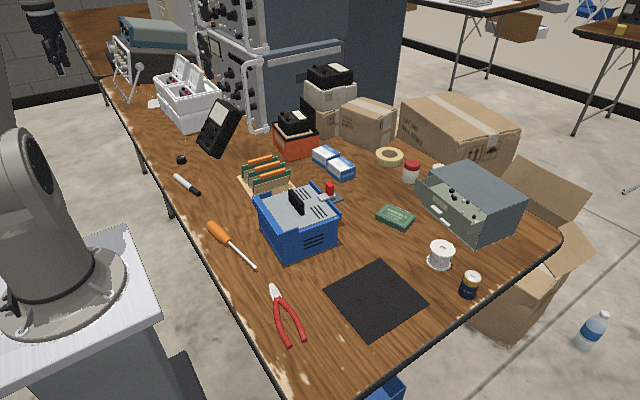

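View pics/a_top.png

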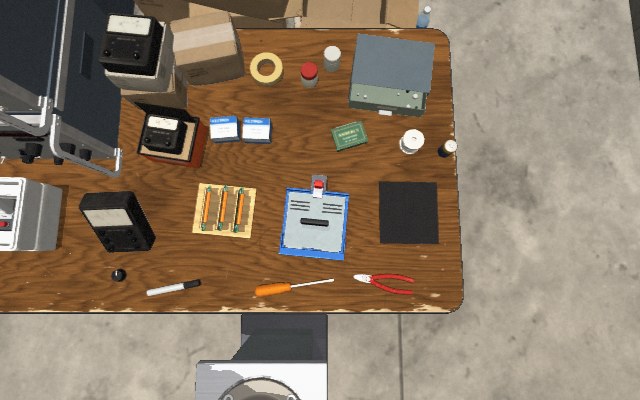

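Stand, with three orange-railed cards, is left of the cage (px ~225,210), cage ~(315,222), knob (318,185), mat (408,212). Helpers next.

```bash
cat > h.py <<'E'
import numpy as np, cv2, json
from scipy.spatial.transform import Rotation as R
from bench import telemetry, grab_frame
def cam(n,save=None):
    f=grab_frame(n); f["R"]=R.from_rotvec(f["attitude"]).as_matrix()
    f["f"]=200/np.tan(np.radians(f["vertical_fov"]/2)); f["bgr"]=f["frame"][:,:,::-1].copy()
    if save: cv2.imwrite(save,f["bgr"])
    return f
def ray(f,px,z):
    px=np.atleast_2d(px).astype(float)
    d=np.c_[(px[:,0]-f["cx"])/f["f"],-(px[:,1]-f["cy"])/f["f"],-np.ones(len(px))]@f["R"].T
    return f["origin"]+d*((z-f["origin"][2])/d[:,2])[:,None]
def proj(f,P):
    c=(np.atleast_2d(P)-f["origin"])@f["R"]
    return np.c_[f["cx"]+f["f"]*c[:,0]/-c[:,2],f["cy"]-f["f"]*c[:,1]/-c[:,2]]
def mask(f,lo,hi,roi=None):
    m=cv2.inRange(cv2.cvtColor(f["bgr"],cv2.COLOR_BGR2HSV),np.array(lo),np.array(hi))
    if roi: 
        k=np.zeros_like(m);x0,y0,x1,y1=roi;k[y0:y1,x0:x1]=255;m&=k
    return m
def blobs(m,amin=30):
    m=cv2.morphologyEx(m,cv2.MORPH_CLOSE,np.ones((3,3)))
    return sorted([c for c in cv2.findContours(m,cv2.RETR_EXTERNAL,cv2.CHAIN_APPROX_NONE)[0] if cv2.contourArea(c)>amin],key=cv2.contourArea)[::-1]
def pose():
    o=telemetry.get_obs(); return np.array(o["tcp_pos"]),R.from_rotvec(o["orientation"])
def tool(yaw_y,tilt=None):
    """tool pointing down with closing line y at world angle yaw_y; tilt=(world rotvec) applied after"""
    y=np.array([np.cos(yaw_y),np.sin(yaw_y),0]);z=np.array([0,0,-1.]);x=np.cross(y,z)
    r=R.from_matrix(np.c_[x,y,z])
    return R.from_rotvec(tilt)*r if tilt is not None else r
def delta(p1,r1,p0=None,r0=None):
    if p0 is None: p0,r0=pose()
    s=r0.inv().apply(np.array(p1)-p0)/.25; t=(r0.inv()*r1).as_rotvec()/np.pi
    return s.round(4).tolist(),t.round(4).tolist()
E
python3 - <<'E'
from h import *
f=cam("top")
cv2.imwrite("pics/b.png",cv2.resize(f["bgr"][165:275,185:445],None,fx=3,fy=3,interpolation=cv2.INTER_CUBIC))
m=mask(f,(0,0,0),(179,255,60),(370,170,450,255)); 
def rect(c,z):
    P=ray(f,c[:,0,:],z)[:,:2]; r=cv2.minAreaRect((P*1000).astype(np.float32)); return r
print("mat",rect(blobs(m)[0],.003))
b=blobs(mask(f,(100,120,60),(130,255,255),(270,170,360,270)));print("cage",[ (cv2.contourArea(c),rect(c,.084)) for c in b[:3]])
k=blobs(mask(f,(0,150,100),(6,255,255),(300,165,340,200)),5);print("knob",[(cv2.boundingRect(c),rect(c,.125)) for c in k])
o=blobs(mask(f,(7,150,150),(22,255,255),(190,175,260,245)),20);print("rails",[rect(c,.075) for c in o])
h=blobs(mask(f,(0,0,0),(179,255,50),(290,210,340,235)),20);print("handle",[rect(c,.121) for c in h])
s=blobs(mask(f,(14,40,150),(30,160,255),(185,175,265,245)),20);print("stand",[rect(np.vstack(s),.03)])
E
```

```text
mat ((518.7670288085938, -368.281005859375), (148.77256774902344, 158.3369903564453), 89.22245025634766)
cage [(745.0, ((484.29388427734375, -128.02548217773438), (149.2581787109375, 157.43592834472656), 84.3859634399414))]
knob [((314, 181, 9, 7), ((569.017333984375, -136.79808044433594), (18.114398956298828, 13.804197311401367), 89.99691009521484))]
rails [((523.1919555664062, 129.01373291015625), (9.842775344848633, 72.68675231933594), 84.35169219970703), ((518.5032958984375, 48.79041290283203), (9.628032684326172, 72.18181610107422), 84.2177963256836), ((525.3147583007812, 88.11798095703125), (9.316783905029297, 72.76179504394531), 84.59467315673828)]
handle []
stand [((518.7513427734375, 98.11758422851562), (148.5299072265625, 130.6657257080078), 84.25848388671875)]
```

View pics/b.png

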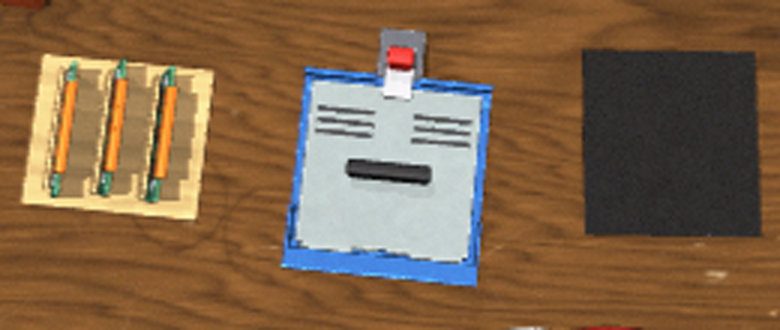

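```bash
python3 - <<'E'
from h import *
A=([.42,.33,.33],tool(.69)); B=([.51,-.20,.30],tool(-.1))
print(delta(*A)); print(delta(*B,np.array(A[0]),A[1]))
E
```

```text
([-1.3369, -1.0324, -0.3868], [-0.0004, 0.0001, 0.2076])
([-1.8642, -1.0718, 0.12], [0.0, 0.0, 0.2515])
```

```bash
cat >> h.py <<'E'
def chain(*wps):
    p,r=pose()
    for q,s in wps:
        d=delta(q,s,p,r); print("[%s]"%", ".join(str([round(v,3) for v in a]) for a in d), "rows>=",int(max(np.linalg.norm(np.array(q)-p)/.0625,np.degrees((r.inv()*s).magnitude())/10.7))+1); p,r=np.array(q),s
E
python3 - <<'E'
from h import *
chain(([.30,.50,.32],tool(1.0)),([.45,.32,.32],tool(.6)),([.50,.08,.30],tool(.2)),([.51,-.20,.30],tool(-.1)))
E
```

```text
[[-0.715, -0.479, -0.347], [-0.0, 0.0, 0.109]] rows>= 4
[[-0.894, -0.282, 0.0], [0.0, 0.0, 0.127]] rows>= 4
[[-0.905, -0.377, 0.08], [0.0, 0.0, 0.127]] rows>= 4
[[-1.106, -0.183, 0.0], [0.0, 0.0, 0.096]] rows>= 5
```

Emit:
apply_moves --rows '[[[-0.715,-0.479,-0.347],[0,0,0.109]],[[-0.715,-0.479,-0.347],[0,0,0.109]],[[-0.715,-0.479,-0.347],[0,0,0.109]],[[-0.715,-0.479,-0.347],[0,0,0.109]],[[-0.715,-0.479,-0.347],[0,0,0.109]]]' --jaw -0.1 --newtons 40

```text
clock: 0.82
tcp_pos: [0.3041, 0.4977, 0.3223]
orientation: [0.895, 3.009, 0.004]
contact_force: [-0.1, 0.6, -0.2]
grip_width: 0.0385
gripper_force: 0.0
```

Emit:
apply_moves --rows '[[[-0.894,-0.282,0],[0,0,0.127]],[[-0.894,-0.282,0],[0,0,0.127]],[[-0.894,-0.282,0],[0,0,0.127]],[[-0.894,-0.282,0],[0,0,0.127]],[[-0.894,-0.282,0],[0,0,0.127]]]'

```text
clock: 1.45
tcp_pos: [0.4521, 0.3169, 0.3201]
orientation: [1.473, 2.773, -0.001]
contact_force: [-0.9, -0.0, -0.5]
grip_width: 0.038
gripper_force: 0.0
```

Emit:
apply_moves --rows '[[[-0.905,-0.377,0.08],[0,0,0.127]],[[-0.905,-0.377,0.08],[0,0,0.127]],[[-0.905,-0.377,0.08],[0,0,0.127]],[[-0.905,-0.377,0.08],[0,0,0.127]],[[-0.905,-0.377,0.08],[0,0,0.127]]]'

```text
clock: 2.08
tcp_pos: [0.5, 0.0769, 0.3]
orientation: [1.994, 2.428, -0.002]
contact_force: [0.6, 1.5, 0.7]
grip_width: 0.0381
gripper_force: 0.0
```

Emit:
apply_moves --rows '[[[-1,-0.183,0],[0,0,0.096]],[[-1,-0.183,0],[0,0,0.096]],[[-1,-0.183,0],[0,0,0.096]],[[-1,-0.183,0],[0,0,0.096]],[[-1,-0.183,0],[0,0,0.096]],[[-1,-0.183,0],[0,0,0.096]],[[-1,-0.183,0],[0,0,0.096]]]'

```text
clock: 2.95
tcp_pos: [0.506, -0.171, 0.3]
orientation: [-2.324, -2.112, -0.0]
contact_force: [0.5, 0.7, 0.1]
grip_width: 0.0384
gripper_force: 0.0
```

```bash
python3 - <<'E'
from h import *
import pickle
f=cam("wrist","pics/w1.png"); pickle.dump(f,open("w1.pkl","wb")); print(f["origin"])
E
```

```text
[ 0.5132272  -0.10346683  0.44013511]
```

View pics/w1.png

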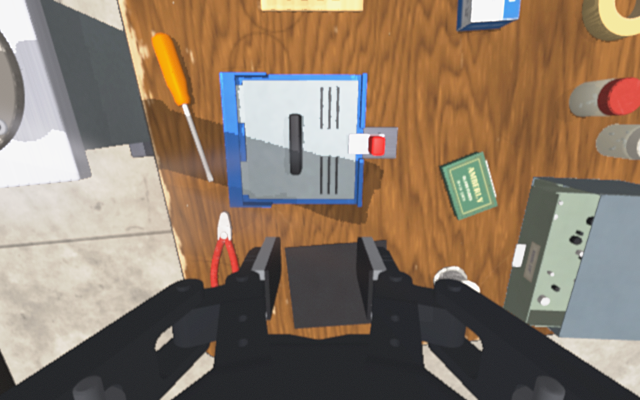

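Handle at px (295,143), knob (377,145), cage outline from (225,73) to (363,206).

```bash
python3 - <<'E'
from h import *
import pickle
f=pickle.load(open("w1.pkl","rb"))
def rect(c,z):
    return cv2.minAreaRect((ray(f,c[:,0,:],z)[:,:2]*1000).astype(np.float32))
k=blobs(mask(f,(0,150,60),(6,255,255),(355,125,410,165)),5);print("knob",[(cv2.boundingRect(c),rect(c,.125)) for c in k])
h=blobs(mask(f,(0,0,0),(179,255,60),(270,100,315,185)),50);print("handle",[(cv2.boundingRect(c),rect(c,.121)) for c in h])
b=blobs(mask(f,(100,120,50),(130,255,255),(200,55,380,220)),50);
for z in (.084,.1): print("cage",rect(np.vstack(b),z))
hull=cv2.convexHull(np.vstack(b)); print(cv2.approxPolyDP(hull,4,True)[:,0].tolist())
g=blobs(mask(f,(0,0,120),(110,40,235),(230,70,358,215)),500);print("plate",[(cv2.boundingRect(c),rect(c,.088)) for c in g])
E
```

```text
knob [((369, 136, 16, 19), ((569.29833984375, -136.40518188476562), (18.29736328125, 15.41341495513916), 84.47792053222656))]
handle []
cage ((481.7366943359375, -129.0167694091797), (152.9501190185547, 161.89480590820312), 84.41114044189453)
cage ((483.15155029296875, -127.86888122558594), (146.07858276367188, 154.62142944335938), 84.41114044189453)
[[220, 72], [366, 74], [361, 205], [231, 205]]
plate [((236, 81, 121, 118), ((485.88458251953125, -128.4247283935547), (131.85951232910156, 133.3544158935547), 84.1441650390625))]
```

```bash
cat >> h.py <<'E'
CY=-.0975; CO=np.array([.4835,-.128,0])
def cage(x,y,z):
    c,s=np.cos(CY),np.sin(CY); return CO+np.array([c*x-s*y,s*x+c*y,z])
E
python3 - <<'E'
from h import *
import pickle
f=pickle.load(open("w1.pkl","rb"))
for t in (45,70,90):
    h=blobs(mask(f,(0,0,0),(179,255,t),(280,100,308,185)),50);print("handle",[(cv2.boundingRect(c),cv2.minAreaRect((ray(f,c[:,0,:],.121)[:,:2]*1000).astype(np.float32))) for c in h])
r=tool(CY); k=[.5693,-.1364]
chain((k+[.20],r),(k+[.124],r))
chain((cage(.087,0,.124),r),(cage(.104,0,.124),r))
E
```

```text
handle []
handle [((291, 115, 11, 59), ((486.8922424316406, -128.4441375732422), (59.8519287109375, 10.629273414611816), 83.0968246459961))]
handle [((290, 114, 12, 61), ((486.3857727050781, -128.4602508544922), (61.8162956237793, 11.712599754333496), 83.0468521118164))]
[[0.163, 0.239, 0.4], [-0.0, -0.0, 0.001]] rows>= 2
[[0.0, 0.0, 0.304], [0.0, 0.0, 0.0]] rows>= 2
[[0.163, 0.243, 0.704], [-0.0, -0.0, 0.001]] rows>= 4
[[-0.0, 0.068, 0.0], [0.0, 0.0, 0.0]] rows>= 1
```

Emit:
apply_moves --rows '[[[0.163,0.241,0.4],[0,0,0]],[[0.163,0.241,0.4],[0,0,0]],[[0.163,0.241,0.4],[0,0,0]],[[0.163,0.241,0.55],[0,0,0]],[[0.163,0.241,0.7],[0,0,0]],[[0.163,0.241,0.704],[0,0,0]]]'

```text
clock: 3.75
tcp_pos: [0.5677, -0.1384, 0.1233]
orientation: [-2.327, -2.106, 0.004]
contact_force: [-1.2, -0.7, 0.5]
grip_width: 0.0383
gripper_force: 0.0
```

Emit:
apply_moves --rows '[[[0,0,0],[0,0,0]],[[0,0,0],[0,0,0]],[[0,0,0],[0,0,0]],[[0,0,0],[0,0,0]],[[0,0.02,0],[0,0,0]],[[0,0.04,0],[0,0,0]],[[0,0.056,0],[0,0,0]],[[0,0.056,0],[0,0,0]]]' --jaw -1 --newtons 30

```text
clock: 4.75
tcp_pos: [0.585, -0.1412, 0.1265]
orientation: [2.328, 2.106, 0.004]
contact_force: [0.1, 1.4, 6.7]
grip_width: 0.0113
gripper_force: 30.0
```

Emit:
apply_moves --rows '[[[0,0,0],[0,0,0]],[[0,0,0],[0,0,0]],[[0,0,-0.2],[0,0,0]],[[0,-0.2,-0.4],[0,0,0]],[[0,-0.3,-0.5],[0,0,0]],[[0,-0.3,-0.5],[0,0,0]],[[0,-0.3,-0.5],[0,0,0]]]' --jaw -0.1

```text
clock: 5.62
tcp_pos: [0.5088, -0.1328, 0.2491]
orientation: [-2.329, -2.108, -0.001]
contact_force: [0.9, -1.3, -0.5]
grip_width: 0.0389
gripper_force: 0.0
```

```bash
python3 - <<'E'
from h import *
f=cam("wrist"); cv2.imwrite("pics/w2.png",f["bgr"])
kn=blobs(mask(f,(0,150,60),(6,255,255)),20)
for c in kn[:3]: print("knob",cv2.boundingRect(c),cv2.minAreaRect((ray(f,c[:,0,:],.125)[:,:2]*1000).astype(np.float32)))
ph=proj(f,cage(.003,0,.121))[0].astype(int); print(ph, proj(f,cage(.1,0,.125)))
roi=(ph[0]-25,max(ph[1]-60,0),ph[0]+25,ph[1]+60)
for c in blobs(mask(f,(0,0,0),(179,255,70),roi),50): print("handle",cv2.boundingRect(c),cv2.minAreaRect((ray(f,c[:,0,:],.121)[:,:2]*1000).astype(np.float32)))
print(pose()[0])
E
```

```text
knob (390, 179, 21, 25) ((582.404052734375, -136.111572265625), (22.18848991394043, 18.579797744750977), 84.27738189697266)
knob (631, 117, 9, 30) ((783.5889892578125, -104.77042388916016), (6.599610328674316, 25.069581985473633), 9.905728340148926)
knob (207, 278, 18, 10) ((399.8852233886719, -210.39523315429688), (9.883808135986328, 17.381229400634766), 84.2940902709961)
[293 192] [[400.56170604 192.80618801]]
handle (286, 155, 14, 68) ((486.1525573730469, -125.908935546875), (62.792144775390625, 11.802668571472168), 83.2919692993164)
handle (272, 239, 8, 13) ((463.17486572265625, -178.60791015625), (12.653667449951172, 6.7515435218811035), 82.2906723022461)
[ 0.5088032  -0.13279737  0.2486313 ]
```

```bash
python3 - <<'E'
from h import *
r=tool(CY); h=np.array([.4864,-.1272,0])
ax=R.from_rotvec([0,0,CY]).apply([0,1,0])
tip=h+R.from_rotvec([0,0,CY]).apply([-.073,0,.084])
g=h+[0,0,.120]
chain((h+[0,0,.18],r),(g,r))
w=[]
def tl(th,d=(0,0,0)):
    q=R.from_rotvec(-th*ax); return tip+q.apply(g-tip)+R.from_rotvec([0,0,CY]).apply(d),q*r
print("swing (all relative to grasp pose)")
for th,d in [(.1,(0,0,.001)),(.2,(0,0,.002)),(.3,(0,0,.002)),(.3,(.016,0,.003)),(.3,(.02,0,.03)),(.3,(.02,0,.09))]:
    print(delta(*tl(th,d),g,r))
e=tl(.3,(.02,0,.09)); m=np.array([.521,-.368,0])
print("carry");
for a,b in [(e,(e[0]+[0,0,0],r)),((e[0],r),(m+[0,0,.19],tool(-.01))),((m+[0,0,.19],tool(-.01)),(m+[0,0,.041],tool(-.01)))]: print(delta(*b,*a))
E
```

```text
[[0.013, -0.091, 0.275], [-0.0, 0.0, -0.001]] rows>= 2
[[0.0, 0.0, 0.24], [0.0, 0.0, 0.0]] rows>= 1
swing (all relative to grasp pose)
([-0.0, -0.0158, -0.0324], [-0.0318, -0.0, 0.0])
([0.0, -0.0344, -0.0631], [-0.0637, -0.0, 0.0])
([0.0, -0.0556, -0.0879], [-0.0955, -0.0, 0.0])
([0.0, 0.0084, -0.0919], [-0.0955, -0.0, 0.0])
([0.0, 0.0244, -0.1999], [-0.0955, -0.0, 0.0])
([0.0, 0.0244, -0.4399], [-0.0955, -0.0, 0.0])
carry
([0.0, 0.0, 0.0], [0.0955, 0.0, -0.0])
([-0.9452, 0.2071, 0.1599], [0.0, 0.0, -0.0279])
([0.0, 0.0, 0.596], [0.0, 0.0, 0.0])
```

Emit:
apply_moves --rows '[[[0.013,-0.091,0.2],[0,0,0]],[[0.013,-0.091,0.2],[0,0,0]],[[0.013,-0.091,0.3],[0,0,0]],[[0.013,-0.091,0.42],[0,0,0]],[[0.013,-0.091,0.515],[0,0,0]],[[0.013,-0.091,0.515],[0,0,0]],[[0.013,-0.091,0.515],[0,0,0]]]'

```text
clock: 6.55
tcp_pos: [0.4874, -0.1283, 0.1214]
orientation: [2.329, 2.107, 0.001]
contact_force: [0.4, 0.2, 0.4]
grip_width: 0.0381
gripper_force: 0.0
```

Emit:
apply_moves --rows '[[[0,0,0],[0,0,0]],[[0,0,0],[0,0,0]],[[0,0,0],[0,0,0]],[[0,0,0],[0,0,0]],[[0,0,0],[0,0,0]]]' --jaw -1 --newtons 70

```text
clock: 7.18
tcp_pos: [0.4869, -0.1279, 0.1217]
orientation: [2.329, 2.107, 0.003]
contact_force: [-1.6, 1.0, 5.9]
grip_width: 0.0073
gripper_force: 68.7
```

Emit:
apply_moves --rows '[[[0,-0.0079,-0.0162],[-0.0159,0,0]],[[0,-0.0158,-0.0324],[-0.0318,0,0]],[[0,-0.025,-0.048],[-0.0478,0,0]],[[0,-0.0344,-0.0631],[-0.0637,0,0]],[[0,-0.045,-0.076],[-0.08,0,0]],[[0,-0.0556,-0.0879],[-0.0955,0,0]],[[0,-0.0556,-0.0879],[-0.0955,0,0]]]'

```text
clock: 8.05
tcp_pos: [0.4713, -0.126, 0.1426]
orientation: [2.156, 1.949, 0.295]
contact_force: [-0.1, -0.6, -1.9]
grip_width: 0.0073
gripper_force: 68.6
```

```bash
python3 - <<'E'
from h import *
cam("scene"); f=cam("wrist","pics/w3.png")
s=cam("scene"); cv2.imwrite("pics/s3.png",cv2.resize(s["bgr"][150:290,220:380],None,fx=4,fy=4))
print(telemetry.get_obs()["contact_force"])
E
```

```text
[ 0.64328657 -0.09467418 -2.63082052]
```

View pics/s3.png

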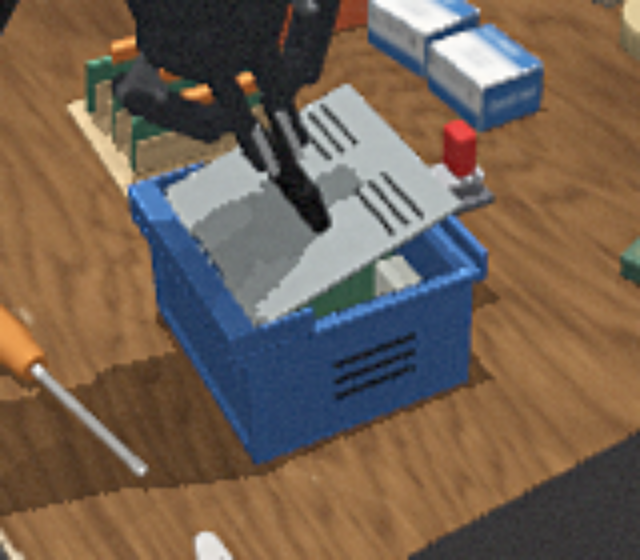

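Cover is tilted, hooked, held in the jaws; bolt is clear. Pull it out and carry.

Emit:
apply_moves --rows '[[[0,0.031,0.0075],[0,0,0]],[[0,0.062,0.015],[0,0,0]],[[0,0.085,-0.03],[0,0,0]],[[0,0.11,-0.083],[0,0,0]],[[0,0.14,-0.2],[0,0,0]],[[0,0.18,-0.313],[0.04,0,0]],[[0,0.18,-0.313],[0.0955,0,0]],[[0,0.18,-0.313],[0.0955,0,0]]]'

```text
clock: 9.2
tcp_pos: [0.4956, -0.128, 0.2304]
orientation: [2.326, 2.109, -0.004]
contact_force: [0.7, -0.4, -2.1]
grip_width: 0.0072
gripper_force: 68.8
```

```bash
python3 - <<'E'
from h import *
m=np.array([.521,-.368,0]);r=tool(-.01)
chain((m+[0,0,.19],r),(m+[0,0,.042],r))
E
```

```text
[[-0.945, 0.195, 0.165], [-0.0, 0.001, -0.028]] rows>= 4
[[0.0, 0.0, 0.592], [0.0, 0.0, 0.0]] rows>= 3
```

Emit:
apply_moves --rows '[[[-0.945,0.195,0],[0,0,-0.028]],[[-0.945,0.195,0],[0,0,-0.028]],[[-0.945,0.195,0],[0,0,-0.028]],[[-0.945,0.195,0.1],[0,0,-0.028]],[[-0.945,0.195,0.3],[0,0,-0.028]],[[-0.945,0.195,0.5],[0,0,-0.028]],[[-0.945,0.195,0.65],[0,0,-0.028]],[[-0.945,0.195,0.72],[0,0,-0.028]],[[-0.945,0.195,0.757],[0,0,-0.028]],[[-0.945,0.195,0.757],[0,0,-0.028]]]'

```text
clock: 10.45
tcp_pos: [0.5177, -0.3688, 0.0422]
orientation: [2.234, 2.207, 0.0]
contact_force: [-0.5, 0.4, -1.3]
grip_width: 0.0074
gripper_force: 68.9
```

Emit:
apply_moves --rows '[[[0,0,0.003],[0,0,0]],[[0,0,0.003],[0,0,0]]]'

```text
clock: 10.7
tcp_pos: [0.5176, -0.3685, 0.0415]
orientation: [2.234, 2.207, 0.001]
contact_force: [-0.2, 0.1, -1.7]
grip_width: 0.0074
gripper_force: 68.8
```

Emit:
apply_moves --rows '[[[0,0,0],[0,0,0]],[[0,0,0],[0,0,0]],[[0,0,0],[0,0,0]],[[0,0,-0.1],[0,0,0]],[[0,0,-0.3],[0,0,0]],[[0,0,-0.55],[0,0,0]],[[0,0,-0.8],[0,0,0]],[[0,0,-0.8],[0,0,0]]]' --jaw -0.1

```text
clock: 11.7
tcp_pos: [0.519, -0.3709, 0.2462]
orientation: [2.229, 2.201, 0.004]
contact_force: [1.3, -0.0, 0.6]
grip_width: 0.0382
gripper_force: 0.0
```

```bash
python3 - <<'E'
from h import *
r=tool(CY+np.pi/2)
# camera sits at tool +x; want to view stand
for yaw in (CY,):
  chain(([.505,-.15,.27],tool(yaw)),([.51,.03,.29],tool(-.1)))
f=cam("top")
o=blobs(mask(f,(7,150,150),(22,255,255),(190,175,260,245)),20);print("rails",[cv2.minAreaRect((ray(f,c[:,0,:],.0765)[:,:2]*1000).astype(np.float32)) for c in o])
cv2.imwrite("pics/t4.png",cv2.resize(f["bgr"][165:275,185:445],None,fx=3,fy=3,interpolation=cv2.INTER_CUBIC))
E
```

```text
[[0.882, -0.066, -0.1], [0.003, 0.001, 0.027]] rows>= 4
[[0.719, -0.05, -0.08], [0.0, 0.0, 0.001]] rows>= 3
rails [((523.004150390625, 128.56289672851562), (9.825825691223145, 72.56166076660156), 84.35169219970703), ((518.3235473632812, 48.47768020629883), (9.611454963684082, 72.05757904052734), 84.2177963256836), ((525.1136474609375, 87.73551177978516), (9.47607707977295, 72.67803955078125), 84.05909729003906)]
```

Emit:
apply_moves --rows '[[[0.68,-0.1,-0.17],[0,0,0.027]],[[0.68,-0.1,-0.17],[0,0,0.027]],[[0.68,-0.1,-0.17],[0,0,0.027]],[[0.68,-0.1,-0.17],[0,0,0.027]],[[0.68,-0.1,-0.17],[0,0,0.027]]]'

```text
clock: 12.38
tcp_pos: [0.4936, -0.1978, 0.2822]
orientation: [-2.325, -2.111, 0.002]
contact_force: [0.4, -1.8, -0.2]
grip_width: 0.0383
gripper_force: 0.0
```

```bash
python3 - <<'E'
from h import *
import pickle
f=cam("wrist","pics/w5.png"); pickle.dump(f,open("w5.pkl","wb"))
chain(([.51,.03,.29],tool(-.1)))
E
```

```text
[[0.917, -0.024, -0.031], [-0.001, 0.0, 0.001]] rows>= 4
```

View pics/w5.png

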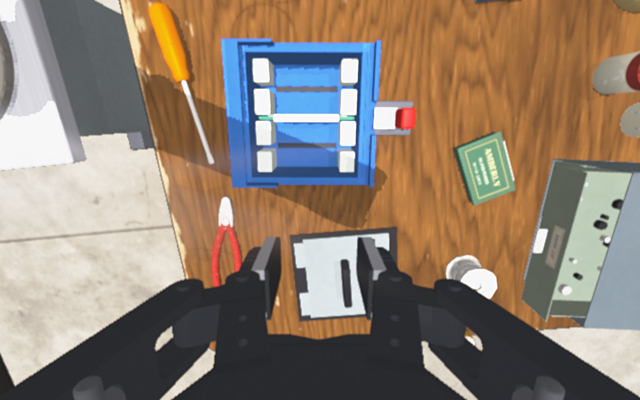

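Open cage: eight white guides, old card's white rail at (306,118); cover lies on the mat.

```bash
python3 - <<'E'
from h import *
import pickle
f=pickle.load(open("w5.pkl","rb"))
m=mask(f,(0,0,150),(179,60,255),(235,40,372,186))
c,s=np.cos(CY),np.sin(CY)
for b in blobs(cv2.morphologyEx(m,cv2.MORPH_OPEN,np.ones((3,3))),30):
    P=ray(f,b[:,0,:],.05)-CO; L=np.c_[c*P[:,0]+s*P[:,1],-s*P[:,0]+c*P[:,1]]*1000
    print(cv2.boundingRect(b),"x",L[:,0].min().round(1),L[:,0].max().round(1),"y",L[:,1].min().round(1),L[:,1].max().round(1))
    if cv2.boundingRect(b)[2]>40: 
        P=ray(f,b[:,0,:],.074)-CO;print("rail",cv2.minAreaRect((ray(f,b[:,0,:],.074)[:,:2]*1000).astype(np.float32)))
E
```

```text
(254, 88, 104, 58) x -59.5 61.7 y -33.1 32.1
rail ((485.5316162109375, -128.7178192138672), (60.1690559387207, 113.2105484008789), 83.8550033569336)
(252, 58, 22, 26) x -59.4 -35.3 y 37.6 64.1
(340, 58, 19, 26) x 41.3 61.7 y 37.6 64.1
(257, 149, 20, 23) x -59.6 -35.5 y -65.1 -38.0
(339, 149, 16, 24) x 41.9 60.7 y -66.3 -37.9
```

Emit:
apply_moves --rows '[[[0.917,-0.024,-0.031],[0,0,0]],[[0.917,-0.024,-0.031],[0,0,0]],[[0.917,-0.024,-0.031],[0,0,0]],[[0.917,-0.024,-0.031],[0,0,0]],[[0.917,-0.024,-0.031],[0,0,0]],[[0.917,-0.024,-0.031],[0,0,0]]]'

```text
clock: 13.18
tcp_pos: [0.5104, 0.0286, 0.2904]
orientation: [2.329, 2.107, -0.003]
contact_force: [-0.9, -0.0, -0.3]
grip_width: 0.0385
gripper_force: 0.0
```

```bash
python3 - <<'E'
from h import *
import pickle
f=cam("wrist","pics/w6.png"); pickle.dump(f,open("w6.pkl","wb"))
o=blobs(mask(f,(7,150,100),(22,255,255),(180,40,420,320)),60)
for c in o: print("rail",cv2.boundingRect(c),cv2.minAreaRect((ray(f,c[:,0,:],.0765)[:,:2]*1000).astype(np.float32)))
E
```

```text
rail (180, 40, 240, 248) ((485.1719665527344, 31.589981079101562), (295.1864013671875, 312.2775573730469), 84.89535522460938)
rail (216, 235, 36, 42) ((386.78729248046875, -59.553932189941406), (65.17387390136719, 38.02252960205078), 59.971736907958984)
rail (293, 152, 63, 11) ((519.2911987304688, 50.58623123168945), (11.667437553405762, 72.69120025634766), 84.2364730834961)
rail (288, 81, 67, 11) ((523.4615478515625, 128.52365112304688), (10.336934089660645, 72.8222885131836), 84.21077728271484)
rail (294, 117, 65, 12) ((525.2003173828125, 89.1628189086914), (11.195917129516602, 72.78395080566406), 85.14310455322266)
rail (333, 180, 16, 41) ((533.7681884765625, -3.3316497802734375), (52.709075927734375, 9.61026382446289), 61.78455352783203)
rail (318, 168, 8, 43) ((511.8437805175781, 12.19363021850586), (52.22788619995117, 6.50656795501709), 77.27583312988281)
```

View pics/w6.png

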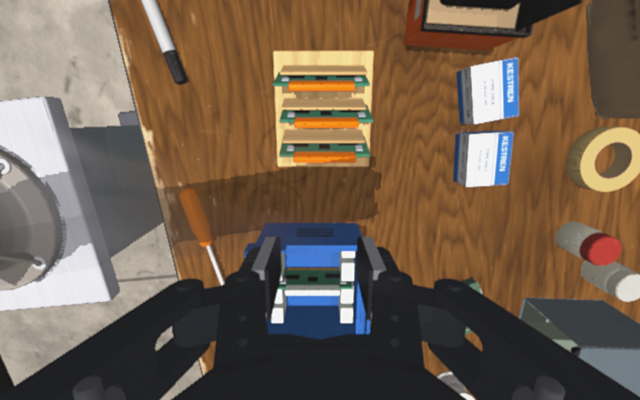

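Three orange rails at (324,87), (326,123), (324,157). Start with card 0.

```bash
cat >> h.py <<'E'
CO=np.array([.4845,-.1285,0]); SO=np.array([.5205,.1035,0]); SY=-.1
TY=CY+np.pi/2
def lean(): return tool(SY+np.pi/2, R.from_rotvec([0,0,SY]).apply([.35,0,0]))
U=-lean().as_matrix()[:,2]
E
python3 - <<'E'
from h import *
print(telemetry.get_obs()["joints"].round(2), U)
P=np.array([.5193,.0482,.0764])
chain((P+.12*U,lean()),(P+.03*U,lean()),(P+.001*U,lean()))
E
```

```text
[-0.85  0.17  0.78  1.91 -0.13  1.11 -0.12] [-0.03423266 -0.34118475  0.93937271]
[[-0.081, 0.028, 0.406], [-0.088, 0.088, -0.495]] rows>= 9
[[-0.0, 0.0, 0.36], [0.0, 0.0, 0.0]] rows>= 2
[[0.0, 0.0, 0.116], [0.0, 0.0, 0.0]] rows>= 1
```

Emit:
apply_moves --rows '[[[-0.081,0.028,0.1],[-0.088,0.088,-0.495]],[[-0.081,0.028,0.1],[-0.088,0.088,-0.495]],[[-0.081,0.028,0.1],[-0.088,0.088,-0.495]],[[-0.081,0.028,0.2],[-0.088,0.088,-0.495]],[[-0.081,0.028,0.2],[-0.088,0.088,-0.495]],[[-0.081,0.028,0.3],[-0.088,0.088,-0.495]],[[-0.081,0.028,0.4],[-0.088,0.088,-0.495]],[[-0.081,0.028,0.406],[-0.088,0.088,-0.495]],[[-0.081,0.028,0.406],[-0.088,0.088,-0.495]],[[-0.081,0.028,0.406],[-0.088,0.088,-0.495]]]' --jaw -0.48

```text
clock: 14.48
tcp_pos: [0.5155, 0.0071, 0.189]
orientation: [0.155, 3.072, 0.545]
contact_force: [-1.1, -0.6, -0.3]
grip_width: 0.0222
gripper_force: 0.0
```

```bash
python3 - <<'E'
from h import *
P=np.array([.5193,.0482,.0764])
print(pose()[0],P+.12*U,telemetry.get_obs()["joints"].round(2),telemetry.get_obs()["grip_width"])
chain((P+.03*U,lean()),(P+.001*U,lean()))
f=cam("wrist")
print(proj(f,[P+[0,0,0],P+R.from_rotvec([0,0,SY]).apply([.037,0,0]),P+R.from_rotvec([0,0,SY]).apply([-.037,0,0])]))
for c in blobs(mask(f,(7,150,100),(22,255,255)),60): print(cv2.boundingRect(c),cv2.minAreaRect(c))
E
```

```text
[0.51551015 0.00709799 0.18900582] [0.51519208 0.00725783 0.18912473] [-0.3   0.31  0.46  2.02 -0.61  0.95  2.  ] 0.02217785953116491
[[0.001, 0.0, 0.36], [0.0, 0.0, -0.0]] rows>= 2
[[0.0, 0.0, 0.116], [0.0, 0.0, 0.0]] rows>= 1
[[317.40319665 194.5461147 ]
 [317.51868733 233.56844497]
 [317.27895233 152.56607976]]
(0, 0, 640, 286) ((319.5, 142.5), (285.0, 639.0), 90.0)
(285, 152, 64, 179) ((324.60736083984375, 241.22169494628906), (56.39708709716797, 175.23744201660156), 7.853313446044922)
(0, 305, 68, 92) ((28.999996185302734, 350.4999694824219), (68.44586181640625, 83.42757415771484), 71.87813568115234)
(122, 294, 52, 28) ((145.0037841796875, 299.9478454589844), (18.12546157836914, 54.57938766479492), 60.461219787597656)
(177, 323, 20, 24) ((186.4336395263672, 334.4955749511719), (8.84277629852295, 28.03348159790039), 48.8140754699707)
(523, 215, 26, 13) ((534.173095703125, 218.63461303710938), (11.314046859741211, 25.96091651916504), 74.74488067626953)
```

```bash
python3 - <<'E'
from h import *
f=cam("wrist","pics/w7.png")
hsv=cv2.cvtColor(f["bgr"],cv2.COLOR_BGR2HSV); print(hsv[190,290:345:3].tolist())
for lo in ((8,200,150),):
  for c in blobs(mask(f,lo,(18,255,255),(200,100,450,280)),60): print(lo,cv2.boundingRect(c),cv2.minAreaRect(c))
E
```

```text
[[17, 113, 207], [17, 115, 208], [17, 113, 207], [17, 113, 206], [17, 113, 203], [17, 114, 202], [17, 111, 202], [12, 173, 223], [22, 218, 247], [25, 182, 247], [13, 163, 238], [27, 78, 250], [17, 115, 189], [17, 111, 195], [17, 114, 196], [17, 114, 195], [17, 113, 194], [17, 113, 197], [17, 109, 152]]
(8, 200, 150) (398, 246, 52, 34) ((425.5769348144531, 258.8846435546875), (32.55527877807617, 50.205726623535156), 78.69007110595703)
(8, 200, 150) (386, 146, 10, 73) ((389.02349853515625, 181.7592315673828), (4.976535797119141, 72.3394775390625), 5.552970886230469)
(8, 200, 150) (395, 253, 14, 19) ((401.1588439941406, 261.435302734375), (15.618993759155273, 12.690431594848633), 49.398704528808594)
(8, 200, 150) (350, 153, 9, 76) ((352.0566101074219, 190.3018798828125), (5.980373859405518, 75.32038879394531), 4.635463237762451)
```

View pics/w7.png

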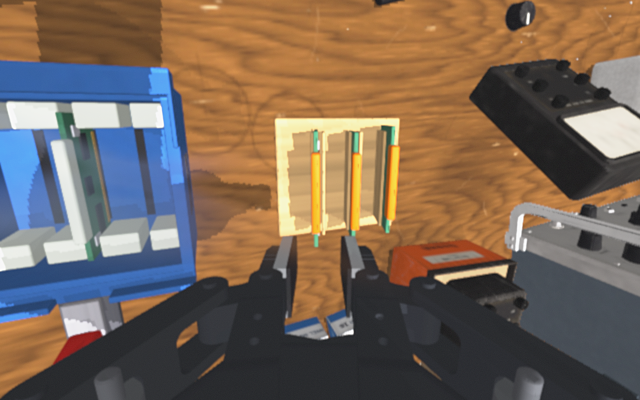

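Rail 0 at columns 311–321, rows 151–234, as predicted (317, 153–234). Descend and grip.

Emit:
apply_moves --rows '[[[0,0,0.2],[0,0,0]],[[0,0,0.3],[0,0,0]],[[0,0,0.4],[0,0,0]],[[0,0,0.476],[0,0,0]],[[0,0,0.476],[0,0,0]],[[0,0,0.476],[0,0,0]]]'

```text
clock: 15.32
tcp_pos: [0.5199, 0.0503, 0.0784]
orientation: [0.147, 3.072, 0.546]
contact_force: [0.4, 0.0, 0.6]
grip_width: 0.022
gripper_force: 0.0
```

Emit:
apply_moves --rows '[[[0,0,0],[0,0,0]],[[0,0,0],[0,0,0]],[[0,0,0],[0,0,0]],[[0,0,0],[0,0,0]]]' --jaw -1 --newtons 40

```text
clock: 15.82
tcp_pos: [0.5201, 0.0502, 0.0786]
orientation: [0.147, 3.071, 0.547]
contact_force: [-1.1, -1.6, 7.5]
grip_width: 0.0057
gripper_force: 39.8
```

```bash
python3 - <<'E'
from h import *
p,r=pose(); print((p-np.array([.5193,.0482,.0764]))@U, telemetry.get_obs()["contact_force"])
u=-r.as_matrix()[:,2]; d=tool(TY)
a=p+.11*u
chain((a,r),(np.r_[a[:2],.20],d),(cage(0,.036,.20)+CO-np.array([.4835,-.128,0])*0-CO*0,d)) if 0 else None
c=cage(0,.036,0)
print(c)
chain((a,r),(np.array([c[0],a[1],.21]),d),(c+[0,0,.21],d),(c+[0,0,.130],d),(c+[0,0,.080],d))
E
```

```text
0.0013252840759482283 [-1.10020726 -1.62503532  7.45794584]
[ 0.48800444 -0.09267098  0.        ]
[[-0.0, 0.0, -0.44], [0.0, 0.0, 0.0]] rows>= 2
[[0.112, 0.029, -0.11], [0.112, 0.001, 0.001]] rows>= 2
[[-0.041, -0.418, 0.0], [0.0, 0.0, 0.0]] rows>= 2
[[0.0, 0.0, 0.32], [0.0, 0.0, 0.0]] rows>= 2
[[0.0, 0.0, 0.2], [0.0, 0.0, 0.0]] rows>= 1
```

Emit:
apply_moves --rows '[[[0,0,-0.1],[0,0,0]],[[0,0,-0.2],[0,0,0]],[[0,0,-0.35],[0,0,0]],[[0,0,-0.44],[0,0,0]],[[0,0,-0.44],[0,0,0]]]'

```text
clock: 16.45
tcp_pos: [0.5166, 0.0123, 0.1823]
orientation: [0.147, 3.069, 0.546]
contact_force: [0.1, -0.3, -1.4]
grip_width: 0.0052
gripper_force: 39.0
```

Emit:
apply_moves --rows '[[[0.112,0.029,-0.11],[0.112,0,0]],[[0.112,0.029,-0.11],[0.112,0,0]],[[0.112,0.029,-0.11],[0.112,0,0]]]'

```text
clock: 16.82
tcp_pos: [0.4873, 0.0183, 0.2086]
orientation: [0.133, 3.139, 0.001]
contact_force: [-1.0, 0.7, -0.5]
grip_width: 0.0054
gripper_force: 39.2
```

```bash
python3 - <<'E'
from h import *
d=tool(TY);c=cage(0,.036,0); print(telemetry.get_obs()["grip_width"])
chain((c+[0,0,.21],d),(c+[0,0,.134],d))
E
```

```text
0.005449429555762786
[[-0.04, -0.442, -0.006], [0.0, -0.0, 0.004]] rows>= 2
[[0.0, 0.0, 0.304], [0.0, 0.0, 0.0]] rows>= 2
```

Emit:
apply_moves --rows '[[[-0.04,-0.2,-0.006],[0,0,0.004]],[[-0.04,-0.442,-0.006],[0,0,0.004]],[[-0.04,-0.442,-0.006],[0,0,0.004]],[[-0.04,-0.442,0.15],[0,0,0.004]],[[-0.04,-0.442,0.298],[0,0,0.004]],[[-0.04,-0.442,0.298],[0,0,0.004]],[[-0.04,-0.442,0.298],[0,0,0.004]]]'

```text
clock: 17.7
tcp_pos: [0.4873, -0.0981, 0.1352]
orientation: [0.169, 3.136, 0.001]
contact_force: [0.4, 0.5, 0.2]
grip_width: 0.0056
gripper_force: 39.2
```

```bash
python3 - <<'E'
from h import *
f=cam("wrist"); c=cage(0,.036,0); d=tool(TY); print(pose()[0]-c, telemetry.get_obs()["contact_force"])
chain((c+[0,0,.134],d))
for x in (-.06,-.042,.042,.06): print(x,[proj(f,cage(x,y,.05))[0].round(0).tolist() for y in (.032,.040)])
cv2.imwrite("pics/w8.png",cv2.resize(f["bgr"][0:300,180:460],None,fx=2,fy=2))
E
```

```text
[-0.0002001  -0.00547971  0.13567013] [-0.26742674 -0.44185822 -0.54132851]
[[0.002, 0.022, 0.007], [0.0, 0.001, -0.003]] rows>= 1
-0.06 [[318.0, 127.0], [329.0, 127.0]]
-0.042 [[318.0, 152.0], [329.0, 152.0]]
0.042 [[320.0, 256.0], [329.0, 256.0]]
0.06 [[320.0, 276.0], [329.0, 275.0]]
```

View pics/w8.png

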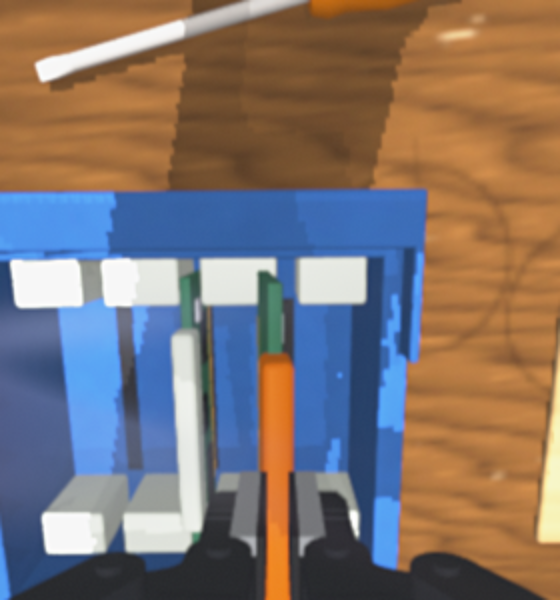

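Slot gap at crop columns 277–297 (px 318–328) matches the model; card is 5.5 mm off to the right-hand side. Correct, then insert.

Emit:
apply_moves --rows '[[[0.002,0.022,0.007],[0,0,-0.003]],[[0.002,0.022,0.007],[0,0,-0.003]],[[0.002,0.022,0.007],[0,0,-0.003]],[[0.002,0.022,0.007],[0,0,-0.003]]]'

```text
clock: 18.25
tcp_pos: [0.4872, -0.0924, 0.1331]
orientation: [0.154, 3.137, 0.001]
contact_force: [0.2, 0.3, 0.1]
grip_width: 0.005
gripper_force: 39.2
```

```bash
python3 - <<'E'
from h import *
c=cage(0,.036,0); d=tool(TY); print(pose()[0]-c)
chain((c+[0,0,.134],d))
E
```

```text
[-0.00079827  0.00022587  0.13311275]
[[-0.003, -0.001, -0.004], [0.0, 0.0, -0.0]] rows>= 1
```

Emit:
apply_moves --rows '[[[-0.003,-0.001,0.05],[0,0,0]],[[-0.003,-0.001,0.1],[0,0,0]],[[-0.003,-0.001,0.15],[0,0,0]],[[-0.003,-0.001,0.21],[0,0,0]],[[-0.003,-0.001,0.21],[0,0,0]],[[-0.003,-0.001,0.21],[0,0,0]]]'

```text
clock: 19.0
tcp_pos: [0.4872, -0.0928, 0.0799]
orientation: [-0.154, -3.136, -0.0]
contact_force: [-0.3, -0.2, 0.2]
grip_width: 0.0053
gripper_force: 76.5
```

Emit:
apply_moves --rows '[[[0,0,0.01],[0,0,0]],[[0,0,0.018],[0,0,0]],[[0,0,0.018],[0,0,0]],[[0,0,0.018],[0,0,0]]]'

```text
clock: 19.5
tcp_pos: [0.4879, -0.0927, 0.076]
orientation: [0.154, 3.137, 0.001]
contact_force: [-0.2, 0.0, -0.5]
grip_width: 0.0055
gripper_force: 76.5
```

Emit:
apply_moves --rows '[[[0,0,0.004],[0,0,0]],[[0,0,0.008],[0,0,0]],[[0,0,0.008],[0,0,0]]]'

```text
clock: 19.88
tcp_pos: [0.4878, -0.0927, 0.0739]
orientation: [0.154, 3.138, 0.001]
contact_force: [-0.6, -0.6, -0.5]
grip_width: 0.0052
gripper_force: 76.5
```

Emit:
apply_moves --rows '[[[0,0,0.004],[0,0,0]],[[0,0,0.006],[0,0,0]],[[0,0,0.006],[0,0,0]]]'

```text
clock: 20.25
tcp_pos: [0.4878, -0.0927, 0.0724]
orientation: [0.154, 3.138, 0.001]
contact_force: [-0.2, -0.8, -0.5]
grip_width: 0.0054
gripper_force: 76.5
```

Emit:
apply_moves --rows '[[[0,0,0.004],[0,0,0]],[[0,0,0.008],[0,0,0]],[[0,0,0.008],[0,0,0]]]'

```text
clock: 20.62
tcp_pos: [0.4878, -0.0927, 0.0703]
orientation: [0.154, 3.138, 0.001]
contact_force: [0.1, -0.5, -0.8]
grip_width: 0.0051
gripper_force: 76.5
```

Emit:
apply_moves --rows '[[[0,0,0.004],[0,0,0]],[[0,0,0.008],[0,0,0]],[[0,0,0.008],[0,0,0]]]'

```text
clock: 21.0
tcp_pos: [0.4878, -0.0927, 0.0683]
orientation: [0.154, 3.138, 0.001]
contact_force: [-0.3, -0.2, 0.1]
grip_width: 0.0053
gripper_force: 76.5
```

```bash
python3 - <<'E'
from h import *
f=cam("scene"); g=cam("wrist"); cv2.imwrite("pics/x9.png",np.hstack([cv2.resize(g["bgr"][50:330,180:460],(400,400)),cv2.resize(f["bgr"][160:270,240:350],(400,400))]))
E
```

```text
(no output)
```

View pics/x9.png

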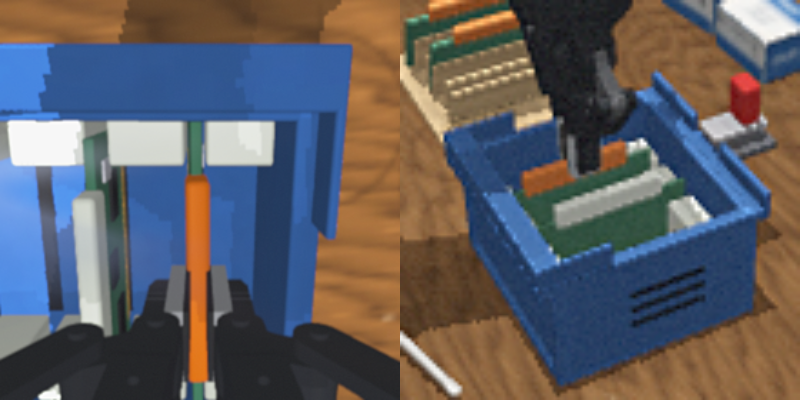

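Card is in its groove; keep lowering until it touches the floor.

Emit:
apply_moves --rows '[[[0,0,0.004],[0,0,0]],[[0,0,0.008],[0,0,0]],[[0,0,0.008],[0,0,0]]]'

```text
clock: 21.48
tcp_pos: [0.4878, -0.0928, 0.0668]
orientation: [0.154, 3.138, 0.001]
contact_force: [-2.1, 0.1, 6.0]
grip_width: 0.0052
gripper_force: 77.4
```

Emit:
apply_moves --rows '[[[0,0,0.004],[0,0,0]],[[0,0,0.008],[0,0,0]],[[0,0,0.008],[0,0,0]]]'

```text
clock: 21.85
tcp_pos: [0.4879, -0.0929, 0.0666]
orientation: [0.155, 3.137, 0.004]
contact_force: [-9.8, 2.4, 32.7]
grip_width: 0.0051
gripper_force: 81.0
```

Emit:
apply_moves --rows '[[[0,0,-0.008],[0,0,0]],[[0,0,-0.008],[0,0,0]],[[0,0,-0.008],[0,0,0]],[[0,0,-0.2],[0,0,0]],[[0,0,-0.4],[0,0,0]],[[0,0,-0.6],[0,0,0]],[[0,0,-0.6],[0,0,0]],[[0,0,-0.6],[0,0,0]]]' --jaw -0.55

```text
clock: 22.85
tcp_pos: [0.4873, -0.0924, 0.2137]
orientation: [-0.153, -3.137, -0.001]
contact_force: [0.2, 0.9, -0.7]
grip_width: 0.0192
gripper_force: 0.0
```

```bash
python3 - <<'E'
from h import *
import pickle
f=cam("wrist"); print(pose()[0]); s=cam("scene"); pickle.dump((f,s),open("p10.pkl","wb"))
cv2.imwrite("pics/x10.png",np.hstack([cv2.resize(f["bgr"][60:300,180:420],(480,480)),cv2.resize(s["bgr"][170:250,250:330],(480,480))])[:, :])
for z in (.074,.082): print(z,[proj(k,[cage(x,.036,z) for x in (-.037,.037)]).round(1).tolist() for k in (f,s)], [proj(k,[cage(x,0,z) for x in (-.037,.037)]).round(1).tolist() for k in (f,s)])
E
```

```text
[ 0.48692276 -0.09247122  0.21317082]
0.074 [[[316.9, 151.4], [317.1, 227.2]], [[274.6, 208.5], [302.8, 199.1]]] [[[277.8, 151.5], [280.5, 227.2]], [[281.0, 217.3], [309.8, 207.4]]]
0.082 [[[316.9, 152.4], [317.1, 230.1]], [[274.4, 205.8], [302.7, 196.5]]] [[[276.6, 152.5], [279.5, 230.1]], [[280.8, 214.6], [309.7, 204.7]]]
```

View pics/x10.png

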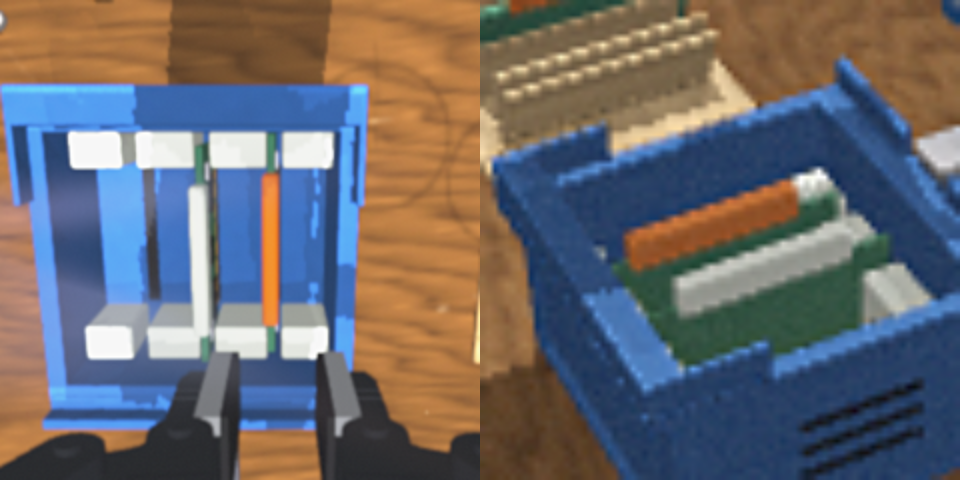

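Card 0 is seated (rail top matches the old card's height, near end at (274,209) as predicted). Now card 1.

```bash
python3 - <<'E'
from h import *
P=np.array([.5252,.0877,.0764])
m=P+.12*U
chain((np.array([.50,0,.235]),lean()),(m,lean()))
E
```

```text
[[-0.016, 0.373, -0.088], [-0.111, -0.001, 0.001]] rows>= 2
[[-0.065, 0.12, 0.239], [0.0, 0.0, 0.0]] rows>= 2
```

Emit:
apply_moves --rows '[[[-0.016,0.373,-0.088],[-0.111,0,0]],[[-0.016,0.373,-0.088],[-0.111,0,0]],[[-0.016,0.373,-0.088],[-0.111,0,0]]]' --jaw -0.48

```text
clock: 23.32
tcp_pos: [0.5001, -0.0014, 0.2349]
orientation: [0.155, 3.076, 0.54]
contact_force: [0.0, -0.9, 0.5]
grip_width: 0.0218
gripper_force: 0.0
```

Emit:
apply_moves --rows '[[[-0.065,0.12,0.239],[0,0,0]],[[-0.065,0.12,0.239],[0,0,0]],[[-0.065,0.12,0.239],[0,0,0]],[[-0.065,0.12,0.239],[0,0,0]]]'

```text
clock: 23.82
tcp_pos: [0.5219, 0.045, 0.1909]
orientation: [0.153, 3.073, 0.539]
contact_force: [0.2, -0.0, 0.5]
grip_width: 0.0221
gripper_force: 0.0
```

```bash
python3 - <<'E'
from h import *
P=np.array([.5252,.0877,.0764]); e=R.from_rotvec([0,0,SY]).apply([.037,0,0])
f=cam("wrist"); print(pose()[0]-P-.12*U)
print(proj(f,[P,P-e,P+e]).round(1).tolist())
for c in blobs(mask(f,(8,180,150),(18,255,255),(290,110,350,280)),60): print(cv2.boundingRect(c))
chain((P+.001*U,lean()))
E
```

```text
[ 0.00097682 -0.00163618  0.00204145]
[[318.7, 193.1], [318.7, 151.4], [318.7, 231.9]]
[[0.005, 0.004, 0.486], [-0.001, 0.0, 0.0]] rows>= 2
```

```bash
cat >> h.py <<'E'
def rail(f,roi,white=False):
    hsv=cv2.cvtColor(f["bgr"],cv2.COLOR_BGR2HSV)
    m=cv2.inRange(hsv,np.array((8,150,140)),np.array((28,255,255))) if not white else cv2.inRange(hsv,np.array((0,0,170)),np.array((179,50,255)))
    k=np.zeros_like(m);x0,y0,x1,y1=roi;k[y0:y1,x0:x1]=255
    return [cv2.boundingRect(c) for c in blobs(m&k,30)]
E
python3 - <<'E'
from h import *
f=cam("wrist"); print(rail(f,(290,110,345,280)))
E
```

```text
[(291, 151, 54, 129), (290, 110, 55, 5)]
```

```bash
python3 - <<'E'
from h import *
f=cam("wrist"); print(rail(f,(290,160,345,225))); cv2.imwrite("pics/w11.png",f["bgr"])
hsv=cv2.cvtColor(f["bgr"],cv2.COLOR_BGR2HSV)
for r in (150,170,190,210,230,240): print(r,hsv[r,304:334:2].tolist())
E
```

```text
[(313, 160, 10, 65)]
150 [[17, 116, 198], [16, 115, 199], [16, 116, 200], [16, 114, 208], [16, 115, 188], [14, 130, 184], [22, 96, 160], [24, 92, 167], [13, 140, 170], [16, 117, 202], [24, 92, 249], [28, 71, 250], [16, 119, 206], [17, 115, 208], [17, 115, 207]]
170 [[17, 114, 193], [17, 113, 192], [17, 114, 194], [17, 110, 194], [13, 136, 188], [18, 222, 250], [23, 205, 247], [25, 178, 247], [25, 184, 248], [13, 149, 228], [25, 85, 249], [25, 84, 251], [17, 114, 194], [17, 114, 199], [17, 113, 198]]
190 [[17, 112, 195], [17, 113, 196], [17, 113, 197], [17, 112, 196], [14, 129, 188], [18, 223, 251], [22, 214, 247], [25, 189, 247], [24, 190, 248], [13, 142, 226], [25, 85, 250], [23, 94, 248], [16, 115, 209], [17, 114, 212], [17, 114, 212]]
210 [[17, 112, 192], [17, 113, 191], [17, 113, 190], [17, 113, 190], [14, 126, 176], [17, 223, 251], [22, 218, 247], [23, 201, 247], [23, 203, 248], [13, 140, 224], [23, 94, 248], [26, 77, 247], [18, 112, 230], [17, 115, 208], [17, 115, 206]]
230 [[15, 135, 216], [14, 140, 200], [14, 140, 187], [14, 144, 172], [14, 151, 164], [15, 208, 252], [19, 188, 252], [19, 180, 251], [17, 133, 252], [12, 175, 182], [18, 118, 230], [15, 136, 213], [14, 160, 166], [14, 157, 166], [14, 155, 163]]
240 [[14, 157, 179], [14, 156, 181], [14, 158, 181], [14, 157, 184], [14, 157, 185], [14, 157, 179], [72, 97, 202], [72, 102, 208], [17, 134, 170], [14, 158, 166], [14, 157, 156], [13, 151, 145], [14, 153, 143], [14, 153, 150], [14, 158, 160]]
```

Emit:
apply_moves --rows '[[[0.005,0.003,0.2],[0,0,0]],[[0.005,0.003,0.3],[0,0,0]],[[0.005,0.003,0.4],[0,0,0]],[[0.005,0.003,0.486],[0,0,0]],[[0.005,0.003,0.486],[0,0,0]],[[0.005,0.003,0.486],[0,0,0]]]'

```text
clock: 24.72
tcp_pos: [0.5254, 0.0879, 0.0776]
orientation: [0.152, 3.072, 0.541]
contact_force: [-0.6, 0.5, -0.0]
grip_width: 0.0222
gripper_force: 0.0
```

Emit:
apply_moves --rows '[[[0,0,0],[0,0,0]],[[0,0,0],[0,0,0]],[[0,0,0],[0,0,0]],[[0,0,0],[0,0,0]]]' --jaw -1 --newtons 80

```text
clock: 25.22
tcp_pos: [0.5256, 0.088, 0.0779]
orientation: [0.152, 3.071, 0.542]
contact_force: [-0.2, -2.3, 7.2]
grip_width: 0.0027
gripper_force: 79.0
```

```bash
cat >> h.py <<'E'
def inhand(white=False):
    """rail near end row in wrist picture vs prediction for rail top d mm ahead of TCP"""
    f=cam("wrist"); p,r=pose()
    for d in (-.001,.003,-.007):
        print(d,proj(f,[p+r.apply([x,0,d]) for x in (.037,.02)]).round(1).tolist())
    hsv=cv2.cvtColor(f["bgr"],cv2.COLOR_BGR2HSV); print([(k,hsv[k,318].tolist()) for k in range(150,200,3)])
E
python3 - <<'E'
from h import *
P=np.array([.5252,.0877,.0764]); p,r=pose(); print(p-P,(p-P)@U); inhand()
E
```

```text
[0.00042849 0.00026726 0.00147659] 0.0012812152800556734
-0.001 [[316.5, 182.4], [316.6, 216.8]]
0.003 [[316.6, 180.7], [316.7, 214.3]]
-0.007 [[316.5, 185.2], [316.6, 220.9]]
[(150, [72, 88, 230]), (153, [72, 89, 230]), (156, [73, 93, 228]), (159, [73, 99, 221]), (162, [73, 105, 219]), (165, [74, 109, 218]), (168, [74, 112, 214]), (171, [74, 115, 211]), (174, [75, 119, 206]), (177, [16, 134, 173]), (180, [12, 219, 211]), (183, [21, 222, 248]), (186, [25, 192, 247]), (189, [25, 193, 247]), (192, [25, 194, 247]), (195, [25, 196, 247]), (198, [25, 196, 247])]
```

Emit:
apply_moves --rows '[[[0,0,-0.1],[0,0,0]],[[0,0,-0.2],[0,0,0]],[[0,0,-0.3],[0,0,0]],[[0,0,-0.4],[0,0,0]],[[0,0,-0.5],[0,0,0]],[[0,0,-0.5],[0,0,0]],[[0,0,-0.5],[0,0,0]]]'

```text
clock: 26.15
tcp_pos: [0.5201, 0.0465, 0.1936]
orientation: [0.15, 3.074, 0.542]
contact_force: [-0.7, 0.5, -1.3]
grip_width: 0.0028
gripper_force: 78.7
```

```bash
python3 - <<'E'
from h import *
inhand(); d=tool(TY); c=cage(0,-.036,0); print(c)
chain(([.4845,-.01,.215],d),(c+[0,0,.215],d))
E
```

```text
-0.001 [[316.5, 181.7], [316.6, 216.2]]
0.003 [[316.5, 180.0], [316.6, 213.6]]
-0.007 [[316.4, 184.5], [316.5, 220.2]]
[(150, [73, 99, 219]), (153, [72, 99, 219]), (156, [72, 101, 207]), (159, [72, 103, 205]), (162, [73, 109, 205]), (165, [74, 112, 201]), (168, [74, 111, 174]), (171, [75, 116, 202]), (174, [75, 120, 202]), (177, [16, 134, 158]), (180, [13, 220, 188]), (183, [18, 222, 248]), (186, [22, 195, 247]), (189, [22, 199, 247]), (192, [22, 199, 247]), (195, [22, 200, 247]), (198, [22, 202, 247])]
[ 0.48099556 -0.16432902  0.        ]
[[0.119, -0.195, -0.163], [0.111, -0.0, -0.0]] rows>= 2
[[-0.046, -0.616, 0.0], [0.0, 0.0, 0.0]] rows>= 3
```

Emit:
apply_moves --rows '[[[0.119,-0.195,-0.163],[0.111,0,0]],[[0.119,-0.195,-0.163],[0.111,0,0]],[[0.119,-0.195,-0.163],[0.111,0,0]],[[0.119,-0.195,-0.163],[0.111,0,0]]]'

```text
clock: 26.7
tcp_pos: [0.4846, -0.01, 0.2149]
orientation: [-0.153, -3.136, -0.005]
contact_force: [0.3, -0.4, -1.1]
grip_width: 0.0028
gripper_force: 78.8
```

Emit:
apply_moves --rows '[[[-0.046,-0.25,0],[0,0,0]],[[-0.046,-0.5,0],[0,0,0]],[[-0.046,-0.616,0],[0,0,0]],[[-0.046,-0.616,0],[0,0,0]],[[-0.046,-0.616,0],[0,0,0]],[[-0.046,-0.616,0],[0,0,0]]]'

```text
clock: 27.45
tcp_pos: [0.4816, -0.1637, 0.2153]
orientation: [-0.151, -3.138, -0.002]
contact_force: [0.3, 0.1, 0.2]
grip_width: 0.0023
gripper_force: 78.9
```

```bash
python3 - <<'E'
from h import *
inhand(); d=tool(TY); c=cage(0,-.036,0); print(pose()[0]-c)
chain((c+[0,0,.135],d))
E
```

```text
-0.001 [[316.3, 182.5], [316.4, 216.9]]
0.003 [[316.3, 180.8], [316.4, 214.4]]
-0.007 [[316.2, 185.3], [316.3, 221.0]]
[(150, [76, 100, 138]), (153, [75, 98, 136]), (156, [76, 102, 135]), (159, [76, 102, 133]), (162, [75, 104, 132]), (165, [75, 108, 130]), (168, [74, 110, 130]), (171, [74, 107, 131]), (174, [76, 115, 131]), (177, [14, 160, 145]), (180, [13, 212, 166]), (183, [13, 218, 222]), (186, [14, 212, 231]), (189, [14, 214, 230]), (192, [14, 214, 230]), (195, [14, 211, 231]), (198, [14, 211, 231])]
[0.0006932  0.00060674 0.21544411]
[[0.003, -0.003, 0.322], [0.0, 0.0, 0.0]] rows>= 2
```

Emit:
apply_moves --rows '[[[0.003,-0.003,0.1],[0,0,0]],[[0.003,-0.003,0.22],[0,0,0]],[[0.003,-0.003,0.322],[0,0,0]],[[0.003,-0.003,0.322],[0,0,0]],[[0.003,-0.003,0.322],[0,0,0]],[[0.003,-0.003,0.322],[0,0,0]]]'

```text
clock: 28.25
tcp_pos: [0.4816, -0.1655, 0.1363]
orientation: [0.153, 3.135, 0.001]
contact_force: [0.1, 0.5, -1.3]
grip_width: 0.0023
gripper_force: 78.9
```

```bash
python3 - <<'E'
from h import *
f=cam("wrist"); cv2.imwrite("pics/w12.png",cv2.resize(f["bgr"][60:300,200:440],None,fx=2,fy=2)); d=tool(TY); c=cage(0,-.036,0); print(pose()[0]-c)
chain((c+[0,0,.115],d))
for z in (.05,): print([proj(f,cage(x,y,z))[0].round(0).tolist() for x in (-.051,.051) for y in (-.040,-.032)])
E
```

```text
[ 0.00044516 -0.00122244  0.13619031]
[[0.002, 0.005, 0.085], [0.0, 0.001, -0.0]] rows>= 1
[[313.0, 138.0], [324.0, 138.0], [314.0, 264.0], [323.0, 264.0]]
```

View pics/w12.png

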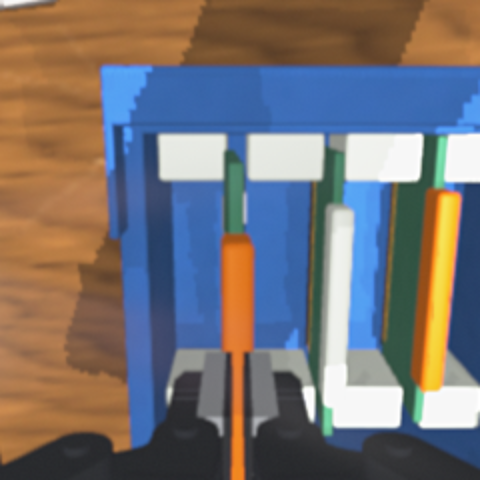

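Slot gap at crop columns 226–248, card edge centred near 234: good after a 1 mm correction. Insert.

Emit:
apply_moves --rows '[[[0.002,0.005,0],[0,0,0]],[[0.002,0.005,0],[0,0,0]],[[0.002,0.005,0.04],[0,0,0]],[[0.002,0.005,0.085],[0,0,0]],[[0.002,0.005,0.085],[0,0,0]],[[0.002,0.005,0.085],[0,0,0]]]'

```text
clock: 29.05
tcp_pos: [0.4802, -0.1644, 0.1138]
orientation: [-0.154, -3.138, -0.0]
contact_force: [0.6, 0.6, -1.2]
grip_width: 0.0025
gripper_force: 78.9
```

Emit:
apply_moves --rows '[[[0,0,0.03],[0,0,0]],[[0,0,0.06],[0,0,0]],[[0,0,0.06],[0,0,0]],[[0,0,0.06],[0,0,0]]]'

```text
clock: 29.55
tcp_pos: [0.4803, -0.1643, 0.0989]
orientation: [0.154, 3.138, 0.0]
contact_force: [-0.3, 0.5, -0.9]
grip_width: 0.0025
gripper_force: 78.9
```

Emit:
apply_moves --rows '[[[0,0,0.03],[0,0,0]],[[0,0,0.06],[0,0,0]],[[0,0,0.08],[0,0,0]],[[0,0,0.08],[0,0,0]]]'

```text
clock: 30.05
tcp_pos: [0.48, -0.1641, 0.0784]
orientation: [-0.154, -3.137, -0.001]
contact_force: [0.7, -0.7, -0.4]
grip_width: 0.0031
gripper_force: 78.9
```

```bash
python3 - <<'E'
from h import *
inhand(); c=cage(0,-.036,0); print(pose()[0]-c)
E
```

```text
-0.001 [[316.1, 182.9], [316.2, 217.3]]
0.003 [[316.1, 181.2], [316.2, 214.8]]
-0.007 [[316.0, 185.7], [316.1, 221.4]]
[(150, [76, 102, 132]), (153, [76, 101, 131]), (156, [76, 102, 130]), (159, [75, 103, 129]), (162, [75, 108, 128]), (165, [76, 111, 126]), (168, [75, 108, 127]), (171, [74, 109, 126]), (174, [75, 115, 126]), (177, [13, 161, 141]), (180, [13, 219, 161]), (183, [13, 220, 218]), (186, [14, 214, 226]), (189, [14, 214, 226]), (192, [13, 213, 226]), (195, [13, 212, 226]), (198, [13, 212, 226])]
[-8.23396625e-04  5.81873347e-05  7.86934985e-02]
```

Smooth. Lower to floor contact.

Emit:
apply_moves --rows '[[[0,0,0.008],[0,0,0]],[[0,0,0.014],[0,0,0]],[[0,0,0.014],[0,0,0]]]'

```text
clock: 30.48
tcp_pos: [0.4803, -0.1642, 0.0754]
orientation: [0.154, 3.138, 0.001]
contact_force: [-0.2, -0.6, -1.0]
grip_width: 0.0025
gripper_force: 78.9
```

Emit:
apply_moves --rows '[[[0,0,0.006],[0,0,0]],[[0,0,0.012],[0,0,0]],[[0,0,0.012],[0,0,0]]]'

```text
clock: 30.85
tcp_pos: [0.4805, -0.165, 0.0743]
orientation: [0.156, 3.136, 0.002]
contact_force: [-7.6, 1.8, 25.7]
grip_width: 0.0027
gripper_force: 85.5
```

Emit:
apply_moves --rows '[[[0,0,-0.012],[0,0,0]],[[0,0,-0.012],[0,0,0]],[[0,0,-0.012],[0,0,0]],[[0,0,-0.15],[0,0,0]],[[0,0,-0.3],[0,0,0]],[[0,0,-0.3],[0,0,0]],[[-0.014,0.144,-0.3],[0,0,0]],[[-0.014,0.144,-0.3],[0,0,0]],[[-0.014,0.144,-0.3],[0,0,0]],[[-0.014,0.144,-0.3],[0,0,0]]]' --jaw -0.48

```text
clock: 32.1
tcp_pos: [0.4868, -0.1296, 0.1471]
orientation: [-0.156, -3.137, 0.0]
contact_force: [-0.8, -0.2, 0.1]
grip_width: 0.0224
gripper_force: 0.0
```

```bash
python3 - <<'E'
from h import *
f=cam("wrist"); print(telemetry.get_obs()["grip_width"],pose()[0])
for x in (0,.003): print(proj(f,[cage(x+e,0,.074) for e in(-.037,.037)]).round(1).tolist())
print(rail(f,(296,100,340,285),True))
hsv=cv2.cvtColor(f["bgr"],cv2.COLOR_BGR2HSV); c0=int(proj(f,cage(0,0,.074))[0,0]); print([(k,hsv[k,c0].tolist()) for k in list(range(125,175,4))+list(range(215,275,4))])
chain((cage(.003,0,.0755),tool(TY)))
# seated check of card1 from scene
s=cam("scene")
for y in (.036,-.036):
  for z in (.074,.082): print(y,z,proj(s,[cage(x,y,z) for x in(-.037,.037)]).round(1).tolist())
print([cv2.boundingRect(c) for c in blobs(mask(s,(5,180,100),(18,255,255),(255,185,330,245)),15)])
E
```

```text
0.02208958485978623 [ 0.48691106 -0.12961545  0.14719743]
[[318.0, 157.2], [318.3, 253.7]]
[[318.0, 161.4], [318.3, 257.2]]
[(297, 160, 43, 106), (321, 124, 19, 31), (296, 124, 17, 23)]
[(125, [108, 172, 169]), (129, [107, 165, 161]), (133, [73, 105, 107]), (137, [74, 109, 136]), (141, [74, 105, 138]), (145, [76, 105, 136]), (149, [76, 104, 133]), (153, [76, 102, 133]), (157, [73, 70, 138]), (161, [41, 9, 220]), (165, [43, 8, 229]), (169, [40, 7, 229]), (173, [43, 8, 230]), (215, [38, 4, 240]), (219, [45, 4, 240]), (223, [42, 5, 240]), (227, [38, 4, 239]), (231, [42, 5, 240]), (235, [42, 5, 240]), (239, [42, 5, 239]), (243, [42, 5, 239]), (247, [42, 5, 238]), (251, [42, 5, 238]), (255, [69, 43, 179]), (259, [75, 102, 147]), (263, [75, 105, 148]), (267, [74, 104, 132]), (271, [109, 156, 118])]
[[-0.002, 0.004, 0.287], [0.0, -0.0, -0.001]] rows>= 2
0.036 0.074 [[274.6, 208.5], [302.8, 199.1]]
0.036 0.082 [[274.4, 205.8], [302.7, 196.5]]
-0.036 0.074 [[287.8, 226.7], [317.2, 216.1]]
-0.036 0.082 [[287.6, 224.0], [317.2, 213.5]]
[(274, 201, 29, 14), (289, 218, 30, 11)]
```

Emit:
apply_moves --rows '[[[0,0.004,0.1],[0,0,0]],[[0,0.004,0.2],[0,0,0]],[[0,0.004,0.287],[0,0,0]],[[0,0.004,0.287],[0,0,0]],[[0,0.004,0.287],[0,0,0]]]'

```text
clock: 32.83
tcp_pos: [0.4878, -0.1283, 0.0763]
orientation: [0.155, 3.137, 0.0]
contact_force: [0.4, 1.0, -0.3]
grip_width: 0.0223
gripper_force: 0.0
```

Emit:
apply_moves --rows '[[[0,0,0],[0,0,0]],[[0,0,0],[0,0,0]],[[0,0,0],[0,0,0]],[[0,0,0],[0,0,0]]]' --jaw -1 --newtons 80

```text
clock: 33.33
tcp_pos: [0.4881, -0.1281, 0.0764]
orientation: [0.154, 3.136, 0.0]
contact_force: [-0.5, -1.4, 6.5]
grip_width: -0.0001
gripper_force: 3.3
```

Emit:
apply_moves --rows '[[[0,0,-0.1],[0,0,0]],[[0,0,-0.2],[0,0,0]],[[0,0,-0.35],[0,0,0]],[[0,0,-0.5],[0,0,0]],[[0,0,-0.56],[0,0,0]],[[0,0,-0.56],[0,0,0]]]'

```text
clock: 34.08
tcp_pos: [0.4877, -0.1275, 0.2161]
orientation: [0.153, 3.136, 0.002]
contact_force: [-0.4, 0.1, -0.7]
grip_width: -0.0001
gripper_force: 0.0
```

```bash
python3 - <<'E'
from h import *
# card seat in stand slot 0: bottom mid at stand y=-33, z=.0125; TCP 69.5 mm up along card; board rests
print(pose()[0],telemetry.get_obs()["grip_width"]); inhand()
s=np.array([.5193,.0482,.0764]) # measured top centre of card0 when it leaned there
print(SO+R.from_rotvec([0,0,SY]).apply([.003,-.033,.0125])+.068*U, s)
T=s+.001*U; x=T+.06*U
chain((T+[-.02,-.10,.165],tool(TY)),(T+.12*U,lean()),(T+.05*U,lean()),(T,lean()))
E
```

```text
[ 0.48771095 -0.12747193  0.21607391] -6.37109843075588e-05
-0.001 [[316.4, 180.5], [316.5, 214.8]]
0.003 [[316.4, 178.8], [316.5, 212.3]]
-0.007 [[316.3, 183.2], [316.4, 218.8]]
[(150, [42, 5, 242]), (153, [40, 3, 244]), (156, [40, 3, 244]), (159, [40, 3, 244]), (162, [40, 3, 244]), (165, [40, 3, 244]), (168, [50, 3, 245]), (171, [40, 3, 244]), (174, [45, 4, 245]), (177, [40, 3, 244]), (180, [40, 3, 244]), (183, [40, 3, 244]), (186, [40, 3, 244]), (189, [40, 3, 244]), (192, [38, 4, 244]), (195, [45, 4, 244]), (198, [38, 4, 244])]
[0.51786269 0.0471648  0.07637734] [0.5193 0.0482 0.0764]
[[-0.019, 0.304, -0.109], [0.0, -0.0, -0.0]] rows>= 2
[[-0.04, 0.241, 0.209], [-0.111, -0.0, 0.001]] rows>= 2
[[-0.0, 0.0, 0.28], [0.0, 0.0, 0.0]] rows>= 2
[[0.0, -0.0, 0.2], [0.0, 0.0, 0.0]] rows>= 1
```

Emit:
apply_moves --rows '[[[0,0,0],[0,0,0]],[[0,0,0],[0,0,0]],[[0,0,0],[0,0,0]],[[0,0,0],[0,0,0]]]' --jaw -0.48

```text
clock: 34.62
tcp_pos: [0.4873, -0.1278, 0.2155]
orientation: [-0.154, -3.138, -0.0]
contact_force: [-0.1, 0.2, -0.5]
grip_width: 0.0226
gripper_force: 0.0
```

```bash
python3 - <<'E'
from h import *
f=cam("wrist")
for z in (.074,.08,.085): print(z,proj(f,[cage(.002+e,0,z) for e in(-.037,.037)]).round(1).tolist())
for y in (-.036,.036): print(y,proj(f,[cage(e,y,.074) for e in(-.037,.037)]).round(1).tolist())
hsv=cv2.cvtColor(f["bgr"],cv2.COLOR_BGR2HSV); c0=int(proj(f,cage(0,0,.074))[0,0])
print(c0,[(k,hsv[k,c0].tolist()) for k in list(range(141,165,3))+list(range(212,245,3))])
for r in (170,200,220): print(r,hsv[r,c0-12:c0+13:2,1:].tolist())
s=cam("scene"); print(proj(s,[cage(.002+e,0,.074) for e in(-.037,.037)]).round(1).tolist(),rail(s,(272,200,318,225),True))
cv2.imwrite("pics/x13.png",np.hstack([cv2.resize(f["bgr"][100:280,230:410],(400,400)),cv2.resize(s["bgr"][175:255,250:330],(400,400))]))
E
```

```text
0.074 [[316.1, 149.6], [316.4, 225.2]]
0.08 [[316.1, 150.3], [316.4, 227.3]]
0.085 [[316.1, 150.9], [316.3, 229.1]]
-0.036 [[277.1, 147.5], [279.9, 223.3]]
0.036 [[355.2, 147.4], [352.9, 223.2]]
316 [(141, [78, 82, 90]), (144, [77, 77, 93]), (147, [78, 59, 99]), (150, [50, 9, 169]), (153, [50, 12, 190]), (156, [49, 11, 189]), (159, [47, 12, 189]), (162, [47, 12, 189]), (212, [43, 12, 186]), (215, [43, 12, 185]), (218, [43, 12, 187]), (221, [52, 16, 175]), (224, [69, 43, 119]), (227, [80, 70, 95]), (230, [94, 79, 94]), (233, [107, 114, 112]), (236, [109, 131, 121]), (239, [109, 134, 124]), (242, [110, 123, 122])]
170 [[168, 191], [168, 193], [168, 190], [167, 176], [132, 168], [53, 101], [12, 189], [3, 245], [3, 243], [6, 241], [8, 213], [180, 193], [172, 193]]
200 [[166, 172], [166, 171], [164, 174], [169, 184], [145, 164], [57, 99], [12, 188], [5, 244], [4, 243], [7, 243], [30, 190], [178, 166], [170, 168]]
220 [[12, 214], [12, 213], [12, 213], [12, 212], [10, 186], [59, 99], [14, 182], [4, 243], [3, 241], [5, 241], [12, 206], [11, 218], [12, 218]]
[[281.8, 217.0], [310.5, 207.1]] [(282, 200, 33, 17)]
```

View pics/x13.png

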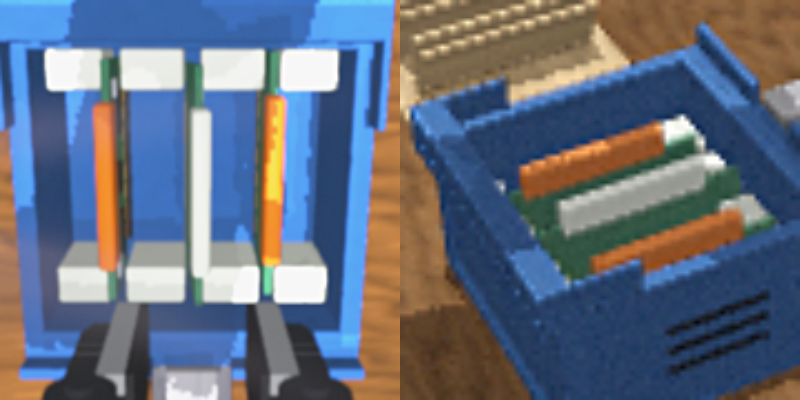

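Cards 0 and 1 seated at the predicted places; old card still in the middle slot with its rail ~3 mm to +y (px 320 vs 316). Regrip deeper.

```bash
python3 - <<'E'
from h import *
chain((cage(.002,.002,.067),tool(TY)))
E
```

```text
[[0.003, 0.004, 0.595], [0.0, 0.0, -0.0]] rows>= 3
```

Emit:
apply_moves --rows '[[[0.003,0.004,0.2],[0,0,0]],[[0.003,0.004,0.4],[0,0,0]],[[0.003,0.004,0.5],[0,0,0]],[[0.003,0.004,0.595],[0,0,0]],[[0.003,0.004,0.595],[0,0,0]],[[0.003,0.004,0.595],[0,0,0]]]'

```text
clock: 35.48
tcp_pos: [0.4874, -0.127, 0.0677]
orientation: [0.154, 3.136, 0.0]
contact_force: [0.3, -0.2, 1.0]
grip_width: 0.0222
gripper_force: 0.0
```

Emit:
apply_moves --rows '[[[0,0,0],[0,0,0]],[[0,0,0],[0,0,0]],[[0,0,0],[0,0,0]],[[0,0,0],[0,0,0]]]' --jaw -1 --newtons 60

```text
clock: 35.98
tcp_pos: [0.4877, -0.1273, 0.0682]
orientation: [0.155, 3.135, 0.0]
contact_force: [-1.2, -1.9, 6.2]
grip_width: 0.0058
gripper_force: 59.3
```

Emit:
apply_moves --rows '[[[0,0,-0.1],[0,0,0]],[[0,0,-0.2],[0,0,0]],[[0,0,-0.35],[0,0,0]],[[0,0,-0.5],[0,0,0]],[[0,0,-0.6],[0,0,0]],[[0,0,-0.6],[0,0,0]],[[0,0,-0.6],[0,0,0]]]'

```text
clock: 36.85
tcp_pos: [0.4862, -0.1263, 0.2164]
orientation: [-0.153, -3.137, -0.001]
contact_force: [-0.4, 0.2, -1.4]
grip_width: 0.0054
gripper_force: 59.2
```

```bash
python3 - <<'E'
from h import *
print(pose()[0],telemetry.get_obs()["grip_width"]); inhand()
s=np.array([.5193,.0482,.0764]); T=s-.007*U
chain((np.array([.505,-.06,.23]),tool(TY)),(T+.12*U,lean()),(T+.05*U,lean()),(T,lean()))
E
```

```text
[ 0.48620424 -0.12629728  0.21638598] 0.005437174821984993
-0.001 [[316.1, 181.7], [316.2, 216.1]]
0.003 [[316.1, 180.0], [316.2, 213.5]]
-0.007 [[316.0, 184.5], [316.1, 220.1]]
[(150, [76, 95, 139]), (153, [75, 95, 139]), (156, [76, 98, 136]), (159, [75, 101, 134]), (162, [76, 104, 133]), (165, [76, 105, 131]), (168, [75, 107, 131]), (171, [75, 108, 130]), (174, [75, 111, 131]), (177, [69, 43, 143]), (180, [43, 11, 163]), (183, [44, 13, 213]), (186, [43, 8, 230]), (189, [40, 7, 231]), (192, [45, 7, 231]), (195, [45, 7, 231]), (198, [45, 7, 231])]
[[-0.05, 0.272, -0.056], [0.0, -0.0, -0.0]] rows>= 2
[[-0.014, 0.281, 0.19], [-0.111, -0.0, 0.001]] rows>= 2
[[-0.0, 0.0, 0.28], [0.0, 0.0, 0.0]] rows>= 2
[[0.0, -0.0, 0.2], [0.0, 0.0, 0.0]] rows>= 1
```

Emit:
apply_moves --rows '[[[-0.05,0.272,-0.056],[0,0,0]],[[-0.05,0.272,-0.056],[0,0,0]],[[-0.05,0.272,-0.056],[0,0,0]],[[-0.05,0.272,-0.056],[0,0,0]]]'

```text
clock: 37.4
tcp_pos: [0.505, -0.0616, 0.2304]
orientation: [-0.157, -3.137, 0.001]
contact_force: [-0.5, 0.4, -0.7]
grip_width: 0.0056
gripper_force: 59.1
```

Emit:
apply_moves --rows '[[[-0.014,0.14,0.09],[-0.056,0,0]],[[-0.014,0.281,0.19],[-0.111,0,0]],[[-0.014,0.281,0.19],[-0.111,0,0]],[[-0.014,0.281,0.19],[-0.111,0,0]],[[-0.014,0.281,0.19],[-0.111,0,0]]]'

```text
clock: 38.02
tcp_pos: [0.5169, 0.0089, 0.1847]
orientation: [0.149, 3.072, 0.539]
contact_force: [-0.8, 0.4, -0.9]
grip_width: 0.0058
gripper_force: 59.1
```

```bash
python3 - <<'E'
from h import *
s=np.array([.5195,.0487,.0764]); T=s-.007*U
chain((T+.046*U,lean()))
E
```

```text
[[0.006, 0.002, 0.305], [-0.001, 0.0, 0.001]] rows>= 2
```

Emit:
apply_moves --rows '[[[0.006,0.002,0.15],[0,0,0]],[[0.006,0.002,0.305],[0,0,0]],[[0.006,0.002,0.305],[0,0,0]],[[0.006,0.002,0.305],[0,0,0]]]'

```text
clock: 38.52
tcp_pos: [0.5184, 0.0353, 0.1135]
orientation: [0.15, 3.071, 0.54]
contact_force: [0.6, -1.2, -0.9]
grip_width: 0.006
gripper_force: 59.1
```

```bash
python3 - <<'E'
from h import *
s=np.array([.5195,.0487,.0764]); T=s-.007*U
chain((T+.046*U,lean()),(T+.025*U,lean()))
s=cam("wrist"); cv2.imwrite("pics/w14.png",cv2.resize(s["bgr"][90:300,230:430],None,fx=2.8,fy=2.8,interpolation=cv2.INTER_CUBIC))
E
```

```text
[[0.001, -0.001, 0.002], [-0.001, 0.001, 0.001]] rows>= 1
[[0.0, -0.0, 0.084], [0.0, 0.0, 0.0]] rows>= 1
```

Emit:
apply_moves --rows '[[[0.001,-0.001,0.03],[0,0,0]],[[0.001,-0.001,0.06],[0,0,0]],[[0.001,-0.001,0.086],[0,0,0]],[[0.001,-0.001,0.086],[0,0,0]]]'

```text
clock: 39.08
tcp_pos: [0.5227, 0.0371, 0.0987]
orientation: [0.159, 3.06, 0.542]
contact_force: [-16.6, -20.5, 63.2]
grip_width: 0.0059
gripper_force: 77.9
```

Emit:
apply_moves --rows '[[[0,0,-0.086],[0,0,0]],[[0,0,-0.086],[0,0,0]],[[0,0,-0.086],[0,0,0]],[[0,0,-0.086],[0,0,0]]]'

```text
clock: 39.58
tcp_pos: [0.5164, 0.0363, 0.111]
orientation: [0.15, 3.075, 0.542]
contact_force: [-0.5, -0.3, -0.2]
grip_width: 0.006
gripper_force: 68.8
```

```bash
python3 - <<'E'
from h import *
s=np.array([.5195,.0487,.0764]); T=s-.007*U
chain((T+.046*U,lean())); inhand()
s=cam("wrist"); print(proj(s,[SO+R.from_rotvec([0,0,SY]).apply([x,y,.0125])+.034*U for x in (-.06,.06) for y in (-.0373,-.033,-.0287)]).round(0).tolist())
t=cam("top"); 
cv2.imwrite("pics/w14.png",np.hstack([cv2.resize(s["bgr"][90:290,230:430],(500,500),interpolation=cv2.INTER_CUBIC),cv2.resize(t["bgr"][175:245,185:265],(300,500))]))
E
```

```text
[[-0.007, 0.0, -0.009], [-0.0, -0.001, 0.001]] rows>= 1
-0.001 [[316.4, 182.5], [316.5, 217.0]]
0.003 [[316.5, 180.8], [316.6, 214.4]]
-0.007 [[316.3, 185.3], [316.4, 221.1]]
[(150, [72, 92, 228]), (153, [73, 92, 227]), (156, [73, 94, 226]), (159, [74, 97, 225]), (162, [74, 102, 225]), (165, [74, 106, 224]), (168, [75, 109, 224]), (171, [74, 90, 218]), (174, [42, 12, 205]), (177, [38, 4, 244]), (180, [0, 0, 247]), (183, [0, 0, 247]), (186, [0, 0, 247]), (189, [0, 0, 247]), (192, [0, 0, 247]), (195, [0, 0, 247]), (198, [0, 0, 247])]
[[309.0, 123.0], [315.0, 123.0], [321.0, 123.0], [310.0, 283.0], [315.0, 282.0], [321.0, 281.0]]
```

View pics/w14.png

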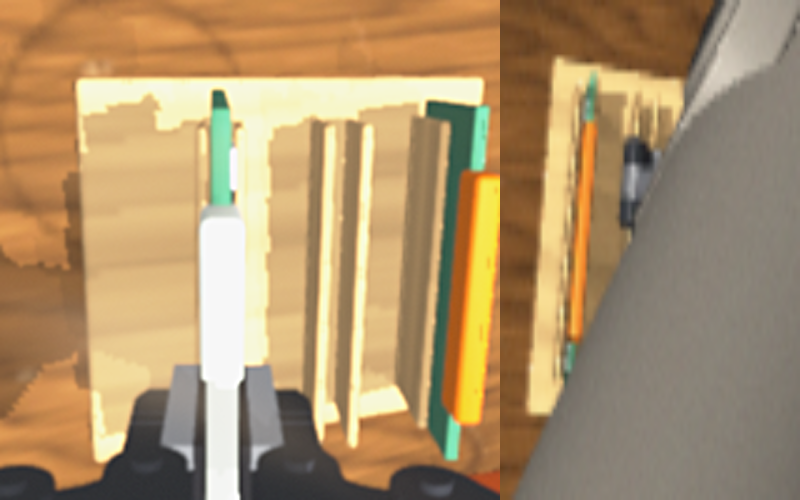

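The wall gap of slot 0 lies about 2 mm to the right (+y) of the card's edge (crop x 227 vs 220). Shift 2 mm and retry gently.

Emit:
apply_moves --rows '[[[-0.01,0.009,0],[0,0,0]],[[-0.01,0.009,0],[0,0,0]],[[-0.01,0.009,0.02],[0,0,0]],[[-0.01,0.009,0.04],[0,0,0]],[[-0.01,0.009,0.05],[0,0,0]]]'

```text
clock: 40.35
tcp_pos: [0.5199, 0.042, 0.1005]
orientation: [0.151, 3.074, 0.542]
contact_force: [-0.5, -0.6, -1.0]
grip_width: 0.0057
gripper_force: 68.8
```

Emit:
apply_moves --rows '[[[0,0,0.01],[0,0,0]],[[0,0,0.016],[0,0,0]],[[0,0,0.016],[0,0,0]]]'

```text
clock: 40.72
tcp_pos: [0.5203, 0.0432, 0.0972]
orientation: [0.151, 3.073, 0.542]
contact_force: [0.1, 0.5, -1.6]
grip_width: 0.0059
gripper_force: 68.8
```

Emit:
apply_moves --rows '[[[0,0,0.015],[0,0,0]],[[0,0,0.03],[0,0,0]],[[0,0,0.04],[0,0,0]],[[0,0,0.04],[0,0,0]]]'

```text
clock: 41.22
tcp_pos: [0.5205, 0.0467, 0.0876]
orientation: [0.151, 3.074, 0.542]
contact_force: [-0.6, 0.4, -0.9]
grip_width: 0.0061
gripper_force: 68.8
```

Emit:
apply_moves --rows '[[[0,0,0.015],[0,0,0]],[[0,0,0.03],[0,0,0]],[[0,0,0.04],[0,0,0]],[[0,0,0.04],[0,0,0]]]'

```text
clock: 41.72
tcp_pos: [0.5208, 0.05, 0.0782]
orientation: [0.151, 3.074, 0.542]
contact_force: [0.7, 0.2, -1.1]
grip_width: 0.0058
gripper_force: 68.8
```

Emit:
apply_moves --rows '[[[0,0,0.01],[0,0,0]],[[0,0,0.02],[0,0,0]],[[0,0,0.02],[0,0,0]]]'

```text
clock: 42.1
tcp_pos: [0.521, 0.0517, 0.0735]
orientation: [0.151, 3.074, 0.542]
contact_force: [0.2, 0.4, -1.3]
grip_width: 0.0058
gripper_force: 68.8
```

Emit:
apply_moves --rows '[[[0,0,0.006],[0,0,0]],[[0,0,0.012],[0,0,0]],[[0,0,0.012],[0,0,0]]]'

```text
clock: 42.48
tcp_pos: [0.5213, 0.0526, 0.0709]
orientation: [0.151, 3.073, 0.542]
contact_force: [0.1, -0.6, -0.8]
grip_width: 0.0057
gripper_force: 68.8
```

Emit:
apply_moves --rows '[[[0,0,0.006],[0,0,0]],[[0,0,0.01],[0,0,0]],[[0,0,0.01],[0,0,0]]]'

```text
clock: 42.85
tcp_pos: [0.5206, 0.0528, 0.0698]
orientation: [0.152, 3.073, 0.544]
contact_force: [-7.7, -4.4, 17.3]
grip_width: 0.0056
gripper_force: 71.3
```

Emit:
apply_moves --rows '[[[0,0,-0.01],[0,0,0]],[[0,0,-0.01],[0,0,0]],[[0,0,-0.01],[0,0,0]],[[0,0,-0.01],[0,0,0]],[[0,0,-0.2],[0,0,0]],[[0,0,-0.4],[0,0,0]],[[0,0,-0.5],[0,0,0]],[[0,0,-0.5],[0,0,0]],[[0,0,-0.5],[0,0,0]]]' --jaw -0.48

```text
clock: 43.98
tcp_pos: [0.5166, 0.0117, 0.1852]
orientation: [0.15, 3.075, 0.543]
contact_force: [0.3, -0.2, -0.2]
grip_width: 0.0222
gripper_force: 0.0
```

```bash
python3 - <<'E'
from h import *
P=np.array([.5235,.1278,.0764])
f=cam("wrist"); Q=np.array([.521,.051,.0764]); e=R.from_rotvec([0,0,SY]).apply([.037,0,0])
print(proj(f,[Q-e,Q,Q+e]).round(1).tolist(), rail(f,(290,100,350,290),True))
hsv=cv2.cvtColor(f["bgr"],cv2.COLOR_BGR2HSV)
for r in (170,190,210): print(r,hsv[r,300:334:2,1:].tolist())
chain((P+.12*U,lean()))
E
```

```text
[[317.3, 154.4], [317.3, 196.9], [317.3, 236.4]] [(305, 134, 12, 99)]
170 [[111, 189], [113, 189], [81, 193], [3, 253], [0, 247], [0, 247], [0, 248], [2, 249], [52, 151], [113, 138], [100, 250], [65, 248], [81, 246], [77, 247], [80, 247], [97, 246], [111, 183]]
190 [[113, 206], [114, 206], [96, 202], [4, 254], [1, 248], [0, 247], [0, 248], [2, 250], [22, 125], [113, 138], [98, 250], [56, 248], [66, 247], [68, 247], [78, 247], [115, 227], [113, 194]]
210 [[110, 216], [112, 216], [105, 206], [4, 253], [1, 248], [0, 247], [0, 248], [1, 250], [13, 122], [116, 121], [98, 251], [63, 248], [66, 247], [69, 247], [80, 248], [115, 220], [112, 194]]
[[0.017, 0.288, 0.087], [-0.0, -0.001, 0.001]] rows>= 2
```

```bash
python3 - <<'E'
from h import *
f=cam("wrist"); hsv=cv2.cvtColor(f["bgr"],cv2.COLOR_BGR2HSV)
for r in (128,134,140,146,152,190,236,242): print(r," ".join("%d/%d/%d"%tuple(hsv[r,c]) for c in range(270,400,3)))
W=lambda x,y,t:SO+R.from_rotvec([0,0,SY]).apply([x,y,.0125])+t*U
for y in (-.033,.007,.047): print(y,proj(f,[W(-.05,y,.034),W(0,y,.034),W(-.05,y,.068)]).round(0).tolist())
E
```

```text
128 14/162/192 23/97/250 27/67/247 27/70/247 27/71/247 27/71/247 25/84/248 16/116/202 17/115/198 17/113/196 17/113/197 17/113/196 17/116/196 73/102/183 75/117/196 75/110/128 28/75/164 27/69/248 27/70/247 27/72/247 26/77/247 26/72/247 26/74/247 26/75/247 27/70/247 27/72/248 27/70/247 27/71/247 27/70/247 27/70/248 17/117/220 17/115/221 17/115/217 17/113/200 17/114/199 17/112/201 19/108/233 75/108/73 75/105/80 76/103/79 76/114/94 77/120/225 27/69/250 14/148/183
134 14/160/166 18/112/235 28/62/247 26/76/247 26/76/247 26/76/247 18/112/230 17/113/197 17/111/199 17/112/198 17/113/197 17/113/206 17/115/215 71/92/181 75/114/193 84/21/173 33/63/109 29/67/252 29/54/247 29/50/247 28/65/248 18/114/225 16/115/210 17/114/210 17/113/212 17/107/129 23/94/252 17/115/208 17/112/189 16/110/137 31/58/252 17/114/208 17/113/208 17/113/209 17/113/208 17/114/195 17/107/133 17/109/126 17/112/194 74/100/79 74/107/124 76/100/226 28/66/249 14/165/182
140 14/157/180 19/112/241 28/59/247 28/62/247 28/62/247 28/61/247 23/99/247 17/113/214 18/114/215 17/112/214 17/114/214 17/113/214 17/115/216 67/77/179 73/106/183 1
[... 2135 characters left out ...]
61 13/157/156 14/157/158 14/155/158 14/152/144 14/147/142
242 14/150/190 14/150/189 14/147/186 14/143/185 7/23/142 10/27/143 8/27/143 10/42/127 12/87/100 13/127/151 13/140/170 13/140/168 14/144/167 32/69/148 72/96/205 13/152/173 14/150/177 14/151/177 14/151/174 14/155/173 14/155/174 14/156/178 14/158/179 14/158/177 160/18/42 140/11/67 114/10/127 114/10/130 107/13/134 12/117/151 14/159/164 14/158/165 14/158/158 14/153/148 13/151/142 14/156/144 14/155/146 14/152/148 14/154/149 14/155/148 14/156/155 15/156/159 14/156/159 13/151/132
-0.033 [[313.0, 130.0], [314.0, 183.0], [313.0, 132.0]]
0.007 [[352.0, 130.0], [351.0, 180.0], [356.0, 131.0]]
0.047 [[388.0, 129.0], [385.0, 178.0], [396.0, 131.0]]
```

Old card stands in slot 0 (its edge left of the slot's right wall, supported). Now card 2.

Emit:
apply_moves --rows '[[[0.017,0.288,0.087],[0,0,0]],[[0.017,0.288,0.087],[0,0,0]],[[0.017,0.288,0.087],[0,0,0]],[[0.017,0.288,0.087],[0,0,0]],[[0.017,0.288,0.087],[0,0,0]]]'

```text
clock: 44.7
tcp_pos: [0.5203, 0.0847, 0.19]
orientation: [0.154, 3.073, 0.541]
contact_force: [0.3, -0.3, 0.5]
grip_width: 0.022
gripper_force: 0.0
```

```bash
python3 - <<'E'
from h import *
P=np.array([.5235,.1278,.0764]); e=R.from_rotvec([0,0,SY]).apply([.037,0,0])
f=cam("wrist"); print(proj(f,[P-e,P,P+e]).round(1).tolist(), rail(f,(285,160,350,225)))
hsv=cv2.cvtColor(f["bgr"],cv2.COLOR_BGR2HSV); print([(r,hsv[r,318].tolist()) for r in list(range(138,166,3))+list(range(220,245,3))])
chain((P-.003*U,lean()))
E
```

```text
[[319.4, 151.4], [319.5, 193.2], [319.5, 232.1]] [(339, 160, 11, 65), (314, 160, 10, 65)]
[(138, [75, 115, 213]), (141, [74, 115, 211]), (144, [73, 107, 207]), (147, [72, 105, 207]), (150, [45, 61, 171]), (153, [20, 204, 249]), (156, [25, 181, 247]), (159, [25, 183, 247]), (162, [25, 186, 247]), (165, [25, 191, 247]), (220, [23, 206, 247]), (223, [23, 204, 247]), (226, [23, 204, 247]), (229, [23, 210, 247]), (232, [28, 77, 205]), (235, [74, 113, 214]), (238, [74, 107, 202]), (241, [74, 108, 215]), (244, [63, 70, 196])]
[[0.005, 0.006, 0.498], [-0.0, 0.0, 0.0]] rows>= 2
```

Emit:
apply_moves --rows '[[[0.005,0.006,0.2],[0,0,0]],[[0.005,0.006,0.35],[0,0,0]],[[0.005,0.006,0.45],[0,0,0]],[[0.005,0.006,0.498],[0,0,0]],[[0.005,0.006,0.498],[0,0,0]],[[0.005,0.006,0.498],[0,0,0]]]'

```text
clock: 45.5
tcp_pos: [0.5242, 0.1294, 0.0747]
orientation: [0.152, 3.071, 0.542]
contact_force: [-0.6, -0.4, 1.0]
grip_width: 0.0225
gripper_force: 0.0
```

Emit:
apply_moves --rows '[[[0,0,0],[0,0,0]],[[0,0,0],[0,0,0]],[[0,0,0],[0,0,0]],[[0,0,0],[0,0,0]]]' --jaw -1 --newtons 60

```text
clock: 46.0
tcp_pos: [0.5241, 0.1295, 0.0748]
orientation: [0.152, 3.071, 0.542]
contact_force: [-2.2, -1.5, 6.6]
grip_width: 0.0054
gripper_force: 59.1
```

Emit:
apply_moves --rows '[[[0,0,-0.1],[0,0,0]],[[0,0,-0.2],[0,0,0]],[[0,0,-0.3],[0,0,0]],[[0,0,-0.45],[0,0,0]],[[0,0,-0.55],[0,0,0]],[[0,0,-0.55],[0,0,0]],[[0,0,-0.55],[0,0,0]]]'

```text
clock: 46.88
tcp_pos: [0.5181, 0.0838, 0.2022]
orientation: [0.15, 3.074, 0.542]
contact_force: [0.1, 0.3, 0.2]
grip_width: 0.0051
gripper_force: 59.0
```

```bash
python3 - <<'E'
from h import *
d=tool(TY); inhand()
chain(([.4995,0.04,.225],d),([.49,-.05,.225],d),(cage(0,0,.22),d))
E
```

```text
-0.001 [[316.4, 181.8], [316.5, 216.2]]
0.003 [[316.4, 180.1], [316.5, 213.6]]
-0.007 [[316.3, 184.5], [316.4, 220.3]]
[(150, [72, 96, 221]), (153, [72, 97, 221]), (156, [73, 100, 220]), (159, [73, 104, 213]), (162, [73, 111, 214]), (165, [74, 113, 208]), (168, [74, 113, 207]), (171, [74, 115, 206]), (174, [75, 116, 202]), (177, [65, 76, 178]), (180, [13, 224, 179]), (183, [16, 230, 249]), (186, [22, 211, 247]), (189, [23, 197, 247]), (192, [23, 197, 247]), (195, [23, 199, 247]), (198, [23, 201, 247])]
[[0.056, -0.139, -0.149], [0.111, -0.001, 0.0]] rows>= 2
[[0.003, -0.362, 0.0], [0.0, 0.0, 0.0]] rows>= 2
[[-0.009, -0.315, 0.02], [0.0, 0.0, 0.0]] rows>= 2
```

Emit:
apply_moves --rows '[[[0.056,-0.139,-0.149],[0.111,0,0]],[[0.056,-0.139,-0.149],[0.111,0,0]],[[0.056,-0.139,-0.149],[0.111,0,0]],[[0.056,-0.139,-0.149],[0.111,0,0]]]'

```text
clock: 47.42
tcp_pos: [0.4995, 0.0397, 0.225]
orientation: [-0.153, -3.136, -0.003]
contact_force: [-0.3, -1.2, -1.3]
grip_width: 0.0052
gripper_force: 59.0
```

Emit:
apply_moves --rows '[[[-0.006,-0.25,0.0],[0,0,0]],[[-0.006,-0.5,0],[0,0,0]],[[-0.006,-0.677,0.02],[0,0,0]],[[-0.006,-0.677,0.02],[0,0,0]],[[-0.006,-0.677,0.02],[0,0,0]],[[-0.006,-0.677,0.02],[0,0,0]]]'

```text
clock: 48.18
tcp_pos: [0.4853, -0.1282, 0.2207]
orientation: [-0.152, -3.138, -0.002]
contact_force: [0.7, -0.9, -1.6]
grip_width: 0.0055
gripper_force: 59.1
```

```bash
python3 - <<'E'
from h import *
print(pose()[0]-cage(0,0,0)); inhand(); chain((cage(0,0,.125),tool(TY)))
E
```

```text
[0.00076458 0.00029598 0.22068319]
-0.001 [[316.5, 182.5], [316.6, 216.9]]
0.003 [[316.5, 180.8], [316.6, 214.3]]
-0.007 [[316.4, 185.2], [316.5, 221.0]]
[(150, [76, 95, 139]), (153, [75, 94, 139]), (156, [76, 97, 137]), (159, [75, 101, 137]), (162, [76, 105, 134]), (165, [75, 105, 133]), (168, [75, 108, 132]), (171, [74, 108, 132]), (174, [75, 112, 132]), (177, [54, 64, 124]), (180, [13, 217, 163]), (183, [13, 223, 205]), (186, [14, 212, 230]), (189, [14, 213, 231]), (192, [14, 213, 231]), (195, [14, 211, 232]), (198, [14, 212, 232])]
[[0.003, -0.002, 0.383], [0.0, -0.0, 0.0]] rows>= 2
```

Emit:
apply_moves --rows '[[[0.003,-0.002,0.2],[0,0,0]],[[0.003,-0.002,0.3],[0,0,0]],[[0.003,-0.002,0.375],[0,0,0]],[[0.003,-0.002,0.375],[0,0,0]],[[0.003,-0.002,0.375],[0,0,0]]]'

```text
clock: 48.85
tcp_pos: [0.4851, -0.1292, 0.1279]
orientation: [0.153, 3.137, 0.001]
contact_force: [-0.1, -0.3, -0.7]
grip_width: 0.0054
gripper_force: 59.1
```

```bash
python3 - <<'E'
from h import *
chain((cage(0,0,.105),tool(TY)))
f=cam("wrist"); hsv=cv2.cvtColor(f["bgr"],cv2.COLOR_BGR2HSV)
print(proj(f,[cage(-.055,y,.05) for y in (-.004,.004)]).round(1).tolist())
for r in (128,134,140): print(r," ".join("%d:%d/%d/%d"%((c,)+tuple(hsv[r,c])) for c in range(300,338,2)))
E
```

```text
[[0.003, 0.003, 0.092], [0.0, 0.0, 0.0]] rows>= 1
[[312.1, 133.0], [323.5, 133.0]]
128 300:50/7/223 302:56/8/224 304:55/7/223 306:55/7/223 308:51/8/224 310:56/9/217 312:104/20/143 314:109/158/160 316:108/169/160 318:108/168/159 320:108/171/160 322:110/116/152 324:51/9/195 326:60/7/224 328:55/7/223 330:51/8/223 332:55/7/223 334:55/7/223 336:60/6/222
134 300:42/5/235 302:45/7/235 304:42/5/234 306:45/7/235 308:42/5/235 310:43/8/234 312:70/10/154 314:107/151/155 316:108/161/160 318:109/166/174 320:109/172/175 322:111/109/164 324:39/15/223 326:48/5/236 328:45/7/235 330:45/7/235 332:42/5/234 334:40/7/235 336:42/5/234
140 300:42/5/233 302:42/5/233 304:42/5/233 306:42/5/233 308:42/5/233 310:45/7/233 312:68/23/133 314:77/94/87 316:76/91/92 318:75/92/91 320:99/123/108 322:110/107/164 324:38/14/223 326:45/7/235 328:40/7/234 330:45/7/234 332:45/7/234 334:45/7/234 336:42/5/233
```

Emit:
apply_moves --rows '[[[0.003,0.003,0],[0,0,0]],[[0.003,0.003,0.03],[0,0,0]],[[0.003,0.003,0.06],[0,0,0]],[[0.003,0.003,0.092],[0,0,0]],[[0.003,0.003,0.092],[0,0,0]]]'

```text
clock: 49.52
tcp_pos: [0.4832, -0.1287, 0.1034]
orientation: [-0.154, -3.136, -0.0]
contact_force: [0.0, 0.0, -0.6]
grip_width: 0.0053
gripper_force: 59.1
```

Emit:
apply_moves --rows '[[[0,0,0.03],[0,0,0]],[[0,0,0.06],[0,0,0]],[[0,0,0.09],[0,0,0]],[[0,0,0.1],[0,0,0]],[[0,0,0.1],[0,0,0]]]'

```text
clock: 50.15
tcp_pos: [0.4837, -0.1288, 0.079]
orientation: [-0.154, -3.138, -0.0]
contact_force: [0.2, -0.1, -0.3]
grip_width: 0.0054
gripper_force: 59.1
```

Emit:
apply_moves --rows '[[[0,0,0.012],[0,0,0]],[[0,0,0.02],[0,0,0]],[[0,0,0.02],[0,0,0]]]'

```text
clock: 50.52
tcp_pos: [0.4837, -0.1287, 0.0741]
orientation: [0.154, 3.138, 0.001]
contact_force: [0.3, -0.3, -1.3]
grip_width: 0.0053
gripper_force: 59.1
```

Emit:
apply_moves --rows '[[[0,0,0.005],[0,0,0]],[[0,0,0.01],[0,0,0]],[[0,0,0.01],[0,0,0]]]'

```text
clock: 50.9
tcp_pos: [0.4838, -0.1287, 0.0717]
orientation: [0.154, 3.138, 0.001]
contact_force: [0.4, 0.7, -1.1]
grip_width: 0.0053
gripper_force: 59.1
```

Emit:
apply_moves --rows '[[[0,0,0.004],[0,0,0]],[[0,0,0.006],[0,0,0]],[[0,0,0.006],[0,0,0]]]'

```text
clock: 51.28
tcp_pos: [0.4838, -0.129, 0.0712]
orientation: [0.155, 3.137, 0.002]
contact_force: [-4.2, 1.0, 15.1]
grip_width: 0.0055
gripper_force: 61.0
```

Emit:
apply_moves --rows '[[[0,0,-0.006],[0,0,0]],[[0,0,-0.006],[0,0,0]],[[0,0,-0.006],[0,0,0]],[[0,0,-0.006],[0,0,0]],[[0,0,-0.2],[0,0,0]],[[0,0,-0.4],[0,0,0]],[[0,0,-0.65],[0,0,0]],[[0,0,-0.75],[0,0,0]],[[0,0,-0.75],[0,0,0]]]' --jaw -0.48

```text
clock: 52.4
tcp_pos: [0.485, -0.1289, 0.2595]
orientation: [0.153, 3.133, 0.002]
contact_force: [0.6, 0.2, -0.6]
grip_width: 0.0221
gripper_force: 0.0
```

```bash
python3 - <<'E'
from h import *
f=cam("wrist"); s=cam("scene"); hs=cv2.cvtColor(f["bgr"],cv2.COLOR_BGR2HSV)
for y in (-.036,0,.036):
    q=proj(f,[cage(e,y,.074) for e in(-.037,.037)]).round(1).tolist(); a=int(q[0][0])
    print(y,q,rail(f,(a-14,165,a+14,210)), "scene",[ (z,proj(s,[cage(-.037,y,z),cage(.037,y,z)]).round(1).tolist()) for z in (.074,.08)])
print("scene blobs",[ (cv2.boundingRect(c)) for c in blobs(mask(s,(4,170,90),(20,255,255),(262,180,330,245)),15)])
print("knob",[cv2.minAreaRect((ray(f,c[:,0,:],.125)[:,:2]*1000).astype(np.float32)) for c in blobs(mask(f,(0,150,60),(6,255,255),(200,230,440,400)),20)], proj(f,cage(.101,0,.125)))
t=cam("top")
h=blobs(mask(t,(0,0,120),(179,40,255),(370,170,450,255)),100)
for c in h[:2]: print("cover top",cv2.minAreaRect((ray(t,c[:,0,:],.007)[:,:2]*1000).astype(np.float32)))
m=tool(0); chain(([.52,-.30,.28],tool(.6)),([.52,-.43,.28],m))
print(telemetry.get_obs()["joints"].round(2))
E
```

```text
-0.036 [[283.5, 144.8], [285.6, 211.2]] [(280, 165, 9, 45)] scene [(0.074, [[287.8, 226.7], [317.2, 216.1]]), (0.08, [[287.6, 224.6], [317.2, 214.1]])]
0 [[317.4, 144.8], [317.5, 211.2]] [(313, 165, 6, 45)] scene [(0.074, [[281.0, 217.3], [309.8, 207.4]]), (0.08, [[280.8, 215.3], [309.7, 205.4]])]
0.036 [[351.3, 144.7], [349.4, 211.1]] [(345, 165, 8, 42)] scene [(0.074, [[274.6, 208.5], [302.8, 199.1]]), (0.08, [[274.4, 206.5], [302.7, 197.1]])]
scene blobs [(282, 209, 29, 14), (289, 217, 30, 12), (274, 200, 29, 15)]
knob [((577.7507934570312, -138.23390197753906), (18.46520233154297, 23.916213989257812), 84.27611541748047)] [[317.61852325 285.92872558]]
cover top ((486.03948974609375, -361.0403137207031), (132.17030334472656, 140.275146484375), 88.68461608886719)
[[-0.214, -0.668, -0.095], [-0.0, -0.001, 0.278]] rows>= 5
[[-0.429, -0.294, 0.0], [0.0, 0.0, 0.191]] rows>= 4
[-0.55  0.19  0.79  1.98 -0.16  1.04  1.79]
```

All three cards are seated. The cover has been knocked ~33 mm towards the robot; look closer.

Emit:
apply_moves --rows '[[[-0.1,-0.5,-0.05],[0,0,0.278]],[[-0.1,-0.668,-0.05],[0,0,0.278]],[[-0.1,-0.668,-0.05],[0,0,0.278]],[[-0.1,-0.668,-0.05],[0,0,0.278]],[[-0.1,-0.668,-0.05],[0,0,0.278]],[[-0.1,-0.668,-0.05],[0,0,0.278]],[[-0.1,-0.668,-0.05],[0,0,0.278]]]' --jaw -0.1

```text
clock: 53.42
tcp_pos: [0.492, -0.2971, 0.2693]
orientation: [-1.463, -2.779, -0.0]
contact_force: [-0.4, -1.0, 0.6]
grip_width: 0.0383
gripper_force: 0.0
```

```bash
python3 - <<'E'
from h import *
chain(([.487,-.43,.26],tool(-.02)))
E
```

```text
[[-0.427, -0.317, 0.037], [-0.0, -0.0, 0.198]] rows>= 4
```

Emit:
apply_moves --rows '[[[-0.427,-0.317,0.037],[0,0,0.198]],[[-0.427,-0.317,0.037],[0,0,0.198]],[[-0.427,-0.317,0.037],[0,0,0.198]],[[-0.427,-0.317,0.037],[0,0,0.198]],[[-0.427,-0.317,0.037],[0,0,0.198]],[[-0.427,-0.317,0.037],[0,0,0.198]]]'

```text
clock: 54.18
tcp_pos: [0.4873, -0.4299, 0.2607]
orientation: [-2.243, -2.199, -0.001]
contact_force: [0.6, 0.6, -0.8]
grip_width: 0.0383
gripper_force: 0.0
```

```bash
python3 - <<'E'
from h import *
f=cam("wrist"); p=proj(f,[.4885,-.361,.04])[0].astype(int); print(p)
def rr(c,z): return cv2.minAreaRect((ray(f,c[:,0,:],z)[:,:2]*1000).astype(np.float32))
for c in blobs(mask(f,(0,0,0),(179,255,70),(p[0]-40,p[1]-70,p[0]+40,p[1]+70)),60): print("h",cv2.boundingRect(c),rr(c,.040))
for c in blobs(mask(f,(0,0,110),(179,45,255),(p[0]-110,max(p[1]-110,0),p[0]+110,p[1]+110)),800): print("plate",cv2.boundingRect(c),rr(c,.007))
E
```

```text
[317 116]
h (283, 171, 74, 11) ((489.003173828125, -430.4343566894531), (12.294144630432129, 88.72999572753906), 88.80360412597656)
h (314, 89, 9, 55) ((488.5865173339844, -361.0254211425781), (59.906673431396484, 9.330058097839355), 88.97721862792969)
plate (258, 59, 118, 112) ((486.6075439453125, -361.29541015625), (134.3060302734375, 142.177001953125), 89.05382537841797)
plate (207, 218, 220, 8) ((483.50225830078125, -500.1874084472656), (10.196020126342773, 302.7657165527344), 88.80915069580078)
```

```bash
python3 - <<'E'
from h import *
chain(([.4886,-.361,.12],tool(-.018)),([.4886,-.361,.0405],tool(-.018)))
E
```

```text
[[0.275, -0.001, 0.564], [0.0, -0.0, -0.001]] rows>= 3
[[0.0, 0.0, 0.318], [0.0, 0.0, 0.0]] rows>= 2
```

Emit:
apply_moves --rows '[[[0.275,-0.001,0.3],[0,0,0]],[[0.275,-0.001,0.5],[0,0,0]],[[0.275,-0.001,0.564],[0,0,0]],[[0.275,-0.001,0.564],[0,0,0]],[[0.275,-0.001,0.564],[0,0,0]]]'

```text
clock: 54.85
tcp_pos: [0.489, -0.3628, 0.1217]
orientation: [2.245, 2.194, 0.001]
contact_force: [0.4, -0.2, 1.1]
grip_width: 0.0384
gripper_force: 0.0
```

```bash
python3 - <<'E'
from h import *
chain(([.4886,-.361,.0405],tool(-.018)))
E
```

```text
[[0.008, -0.003, 0.325], [0.001, 0.001, -0.002]] rows>= 2
```

Emit:
apply_moves --rows '[[[0.008,-0.003,0.1],[0,0,0]],[[0.008,-0.003,0.2],[0,0,0]],[[0.008,-0.003,0.325],[0,0,0]],[[0.008,-0.003,0.325],[0,0,0]],[[0.008,-0.003,0.325],[0,0,0]]]'

```text
clock: 55.48
tcp_pos: [0.4886, -0.3609, 0.0408]
orientation: [2.245, 2.193, 0.001]
contact_force: [-0.7, -0.1, 0.3]
grip_width: 0.0384
gripper_force: 0.0
```

Emit:
apply_moves --rows '[[[0,0,0],[0,0,0]],[[0,0,0],[0,0,0]],[[0,0,0],[0,0,0]],[[0,0,0],[0,0,0]],[[0,0,0],[0,0,0]]]' --jaw -1 --newtons 70

```text
clock: 56.1
tcp_pos: [0.4886, -0.3601, 0.0403]
orientation: [2.245, 2.195, 0.002]
contact_force: [-1.1, 0.5, 8.1]
grip_width: 0.0081
gripper_force: 68.7
```

```bash
python3 - <<'E'
from h import *
import json
p,r=pose(); print(p, R.as_rotvec(r)); 
# cover frame: origin handle bottom plane; tip in tool frame
C=R.from_rotvec([0,0,-.018]); tip=np.array([.4886,-.361,.003])+C.apply([-.073,0,0]); 
tip_t=r.inv().apply(tip-p); rel=(r.inv()*C); print(tip_t,rel.as_rotvec())
json.dump([tip_t.tolist(),rel.as_rotvec().tolist()],open("grip.json","w"))
E
```

```text
[ 0.48855782 -0.36009839  0.04025685] [2.24481117e+00 2.19480513e+00 2.18448853e-03]
[-0.00121301 -0.07302901  0.03707632] [-2.22497619e+00 -2.21492815e+00 -2.21421752e-03]
```

```bash
cat >> h.py <<'E'
def cov(x,y,z,th):
    tip_t,rel=json.load(open("grip.json")); C=R.from_rotvec([0,0,CY])*R.from_rotvec([0,-th,0])
    r=C*R.from_rotvec(rel).inv(); return cage(x,y,z)-r.apply(tip_t),r
E
python3 - <<'E'
from h import *
p,r=pose()
chain((p+[0,0,.17],r),cov(-.045,.0005,.16,.0),cov(-.045,.0005,.15,.3))
E
```

```text
[[-0.0, 0.002, -0.68], [0.0, 0.0, 0.0]] rows>= 3
[[0.923, 0.075, 0.052], [0.0, -0.0, 0.025]] rows>= 4
[[-0.0, -0.057, -0.04], [-0.096, 0.0, 0.0]] rows>= 2
```

Emit:
apply_moves --rows '[[[0,0,-0.1],[0,0,0]],[[0,0,-0.3],[0,0,0]],[[0,0,-0.5],[0,0,0]],[[0,0,-0.68],[0,0,0]],[[0,0,-0.68],[0,0,0]]]'

```text
clock: 56.72
tcp_pos: [0.4889, -0.3611, 0.2124]
orientation: [2.242, 2.192, 0.004]
contact_force: [0.4, 0.5, -2.9]
grip_width: 0.0078
gripper_force: 68.7
```

Emit:
apply_moves --rows '[[[0.2,0.075,0.02],[0,0,0.025]],[[0.4,0.075,0.02],[0,0,0.025]],[[0.6,0.075,0.02],[0,0,0.025]],[[0.8,0.075,0.02],[0,0,0.025]],[[0.923,0.075,0.04],[0,0,0.025]],[[0.923,0.075,0.04],[0,0,0.025]],[[0.923,0.075,0.04],[0,0,0.025]]]'

```text
clock: 57.6
tcp_pos: [0.5111, -0.1296, 0.1983]
orientation: [-2.331, -2.106, 0.001]
contact_force: [0.0, 0.6, -2.6]
grip_width: 0.0078
gripper_force: 68.7
```

Emit:
apply_moves --rows '[[[0,-0.057,-0.04],[-0.05,0,0]],[[0,-0.057,-0.04],[-0.096,0,0]],[[0,-0.057,-0.04],[-0.096,0,0]],[[0,-0.057,-0.04],[-0.096,0,0]]]'

```text
clock: 58.1
tcp_pos: [0.4985, -0.1281, 0.2095]
orientation: [2.154, 1.947, 0.296]
contact_force: [0.9, -0.3, -2.0]
grip_width: 0.0078
gripper_force: 68.9
```

```bash
python3 - <<'E'
from h import *
print(telemetry.get_obs()["grip_width"])
a=cov(-.045,.0005,.15,.3); p,r=pose(); print(p-a[0])
chain(cov(-.048,.0005,.10,.3),cov(-.048,.0005,.090,.3),cov(-.0725,.0005,.088,.3))
E
```

```text
0.007828840710608452
[0.00021286 0.00035548 0.00233815]
[[-0.002, -0.074, 0.196], [-0.0, 0.0, 0.0]] rows>= 1
[[-0.0, -0.012, 0.038], [0.0, 0.0, 0.0]] rows>= 1
[[-0.0, -0.096, -0.022], [0.0, 0.0, 0.0]] rows>= 1
```

Emit:
apply_moves --rows '[[[-0.002,-0.04,0.1],[0,0,0]],[[-0.002,-0.074,0.196],[0,0,0]],[[-0.002,-0.074,0.196],[0,0,0]],[[-0.002,-0.074,0.196],[0,0,0]],[[-0.002,-0.074,0.196],[0,0,0]]]'

```text
clock: 58.72
tcp_pos: [0.4955, -0.1285, 0.1574]
orientation: [2.153, 1.945, 0.297]
contact_force: [0.3, -0.1, -1.7]
grip_width: 0.0076
gripper_force: 68.9
```

```bash
python3 - <<'E'
from h import *
a=cov(-.048,.0005,.10,.3); p,r=pose(); print(p-a[0],(r*a[1].inv()).as_rotvec())
chain(cov(-.048,.0005,.090,.3),cov(-.0725,.0005,.0885,.3))
f=cam("wrist"); hsv=cv2.cvtColor(f["bgr"],cv2.COLOR_BGR2HSV)
# cover edges vs cheeks in y near the tongue end
x=-.04; 
for y in (-.071,-.067,.067,.071): print(y, proj(f,cage(x,y,.1))[0].round(1).tolist())
E
```

```text
[ 0.00019861 -0.00031778  0.00029743] [-0.00129748 -0.00073837  0.00069473]
[[0.001, -0.013, 0.039], [0.0, 0.0, 0.0]] rows>= 1
[[-0.0, -0.095, -0.024], [0.0, 0.0, 0.0]] rows>= 1
-0.071 [224.0, 326.2]
-0.067 [223.5, 321.2]
0.067 [203.0, 121.4]
0.071 [202.3, 114.2]
```

Emit:
apply_moves --rows '[[[0.001,-0.013,0.039],[0,0,0]],[[0.001,-0.013,0.039],[0,0,0]],[[0.001,-0.013,0.039],[0,0,0]]]'

```text
clock: 59.15
tcp_pos: [0.4945, -0.1277, 0.1467]
orientation: [2.154, 1.946, 0.297]
contact_force: [0.5, 0.5, -2.3]
grip_width: 0.0082
gripper_force: 68.9
```

Emit:
apply_moves --rows '[[[0,-0.03,-0.006],[0,0,0]],[[0,-0.06,-0.012],[0,0,0]],[[0,-0.085,-0.016],[0,0,0]],[[0,-0.097,-0.018],[0,0,0]],[[0,-0.097,-0.018],[0,0,0]]]'

```text
clock: 59.78
tcp_pos: [0.4698, -0.1251, 0.1433]
orientation: [2.154, 1.946, 0.297]
contact_force: [0.3, 0.2, -2.3]
grip_width: 0.0082
gripper_force: 68.9
```

```bash
python3 - <<'E'
from h import *
a=cov(-.0725,.0005,.087,.3); p,r=pose(); print(R.from_rotvec([0,0,-CY]).apply(p-a[0]),(r*a[1].inv()).as_rotvec())
for w in [(-.0725,.0005,.086,.2),(-.0725,.0005,.085,.1),(-.0725,.0005,.0843,.03),(-.0725,.0005,.084,0)]: print(delta(*cov(*w)))
E
```

```text
[-0.0011391   0.00058507 -0.00081974] [-0.00016489  0.00036816  0.0009309 ]
([-0.0023, 0.0175, 0.0319], [0.0317, -0.0002, 0.0003])
([-0.0022, 0.0266, 0.0669], [0.0635, -0.0003, 0.0003])
([-0.0022, 0.0311, 0.0918], [0.0858, -0.0004, 0.0003])
([-0.0022, 0.0326, 0.1026], [0.0954, -0.0004, 0.0003])
```

Tongues are under the lip with no contact force. Swing down.

Emit:
apply_moves --rows '[[[-0.002,0.009,0.016],[0.016,0,0]],[[-0.002,0.0175,0.032],[0.032,0,0]],[[-0.002,0.022,0.049],[0.048,0,0]],[[-0.002,0.0266,0.067],[0.0635,0,0]],[[-0.002,0.029,0.08],[0.075,0,0]],[[-0.002,0.029,0.08],[0.075,0,0]]]'

```text
clock: 60.52
tcp_pos: [0.4834, -0.1272, 0.1261]
orientation: [2.292, 2.073, 0.068]
contact_force: [0.1, -0.3, -2.2]
grip_width: 0.0078
gripper_force: 68.8
```

```bash
python3 - <<'E'
from h import *
for w in [(-.0725,.0005,.0843,.03),(-.0725,.0005,.084,0)]: print(delta(*cov(*w)))
E
```

```text
([0.0009, 0.0015, 0.0096], [0.0108, 0.0002, 0.0005])
([0.0009, 0.0054, 0.0198], [0.0204, 0.0001, 0.0005])
```

Emit:
apply_moves --rows '[[[0.001,0.0015,0.0096],[0.011,0,0]],[[0.001,0.004,0.016],[0.016,0,0]],[[0.001,0.0054,0.0198],[0.0204,0,0]],[[0.001,0.0054,0.0198],[0.0204,0,0]],[[0.001,0.0054,0.0198],[0.0204,0,0]]]'

```text
clock: 61.15
tcp_pos: [0.4841, -0.127, 0.1215]
orientation: [2.33, 2.105, 0.003]
contact_force: [0.6, 0.4, -1.1]
grip_width: 0.0077
gripper_force: 68.9
```

```bash
python3 - <<'E'
from h import *
p,r=pose(); a=cov(-.0725,.0005,.084,0); print(R.from_rotvec([0,0,-CY]).apply(p-a[0]),(r*a[1].inv()).as_rotvec())
E
```

```text
[-9.54485766e-04  9.80502756e-05  2.30258398e-04] [ 9.60715252e-04 -9.58804742e-05  6.35625531e-04]
```

Emit:
apply_moves --rows '[[[0,0.002,0.004],[0,0,0]],[[0,0.002,0.004],[0,0,0]],[[0,0.002,0.004],[0,0,0]]]'

```text
clock: 61.52
tcp_pos: [0.4843, -0.127, 0.1212]
orientation: [-2.331, -2.106, -0.004]
contact_force: [-4.8, 1.7, 11.0]
grip_width: 0.0081
gripper_force: 71.5
```

Emit:
apply_moves --rows '[[[0,0,0],[0,0,0]],[[0,0,0],[0,0,0]],[[0,0,0],[0,0,0]],[[0,0,-0.1],[0,0,0]],[[0,0,-0.3],[0,0,0]],[[0,0,-0.5],[0,0,0]],[[0,0,-0.5],[0,0,0]],[[0,0,-0.5],[0,0,0]]]' --jaw -0.1

```text
clock: 62.52
tcp_pos: [0.4843, -0.1265, 0.2449]
orientation: [2.33, 2.107, 0.003]
contact_force: [0.1, -0.8, -0.6]
grip_width: 0.0383
gripper_force: 0.0
```

```bash
python3 - <<'E'
from h import *
f=cam("wrist"); t=cam("top")
def rr(f,c,z): return cv2.minAreaRect((ray(f,c[:,0,:],z)[:,:2]*1000).astype(np.float32))
c,s=np.cos(CY),np.sin(CY)
def loc(q): d=np.array(q)/1000-CO[:2]; return (np.array([c*d[0]+s*d[1],-s*d[0]+c*d[1]])*1000).round(1)
p=proj(f,cage(0,0,.121))[0].astype(int)
for b in blobs(mask(f,(0,0,0),(179,255,70),(p[0]-18,p[1]-50,p[0]+18,p[1]+50)),60): q=rr(f,b,.121); print("handle",cv2.boundingRect(b),q,loc(q[0]))
for b in blobs(mask(f,(0,150,60),(6,255,255),(340,100,460,260)),20): q=rr(f,b,.125); print("knob",cv2.boundingRect(b),q,loc(q[0]))
b=blobs(mask(t,(0,0,120),(179,45,255),(283,185,350,258)),100)[0]; q=rr(t,b,.088); print("plate",q,loc(q[0]))
print(pose()[0])
chain((cage(.101,0,.20),tool(CY)),(cage(.101,0,.1255),tool(CY)))
E
```

```text
handle (313, 159, 12, 70) ((484.9914855957031, -125.64607238769531), (64.1323471069336, 9.992834091186523), 83.91331481933594) [0.2 2.9]
knob (416, 184, 24, 25) ((580.87109375, -135.84764099121094), (22.044723510742188, 20.616361618041992), 84.17195129394531) [96.6  2.1]
plate ((489.526611328125, -132.22421264648438), (155.99127197265625, 168.12124633789062), 89.99851989746094) [ 5.4 -3.2]
[ 0.48372358 -0.12654049  0.24433815]
[[-0.006, 0.408, 0.177], [0.0, -0.0, -0.001]] rows>= 2
[[0.0, 0.0, 0.298], [0.0, 0.0, 0.0]] rows>= 2
```

Emit:
apply_moves --rows '[[[-0.004,0.2,0.1],[0,0,0]],[[-0.004,0.405,0.17],[0,0,0]],[[-0.004,0.405,0.17],[0,0,0]],[[-0.004,0.405,0.17],[0,0,0]],[[-0.004,0.405,0.3],[0,0,0]],[[-0.004,0.405,0.4],[0,0,0]],[[-0.004,0.405,0.475],[0,0,0]],[[-0.004,0.405,0.475],[0,0,0]],[[-0.004,0.405,0.475],[0,0,0]]]'

```text
clock: 63.75
tcp_pos: [0.5857, -0.1385, 0.1279]
orientation: [2.329, 2.104, 0.004]
contact_force: [-0.7, -0.2, 1.0]
grip_width: 0.0384
gripper_force: 0.0
```

Emit:
apply_moves --rows '[[[0,0,0],[0,0,0]],[[0,0,0],[0,0,0]],[[0,0,0],[0,0,0]],[[0,0,0],[0,0,0]],[[0,0,0],[0,0,0]]]' --jaw -1 --newtons 30

```text
clock: 64.38
tcp_pos: [0.5855, -0.1383, 0.1274]
orientation: [2.33, 2.105, 0.003]
contact_force: [-2.1, 0.2, 5.4]
grip_width: 0.0003
gripper_force: 2.9
```

Emit:
apply_moves --rows '[[[0,-0.02,0],[0,0,0]],[[0,-0.04,0],[0,0,0]],[[0,-0.052,0],[0,0,0]],[[0,-0.052,0],[0,0,0]],[[0,-0.052,0],[0,0,0]]]'

```text
clock: 65.0
tcp_pos: [0.5725, -0.137, 0.1274]
orientation: [2.33, 2.105, 0.004]
contact_force: [-0.3, 0.8, 6.4]
grip_width: -0.0002
gripper_force: 3.3
```

Emit:
apply_moves --rows '[[[0,0,-0.1],[0,0,0]],[[0,0,-0.3],[0,0,0]],[[0,-0.2,-0.48],[0,0,0]],[[0,-0.36,-0.48],[0,0,0]],[[0,-0.36,-0.48],[0,0,0]],[[0,-0.36,-0.48],[0,0,0]],[[0,-0.36,-0.48],[0,0,0]]]'

```text
clock: 65.88
tcp_pos: [0.4833, -0.1277, 0.2465]
orientation: [2.329, 2.106, 0.001]
contact_force: [-0.6, 0.2, -0.1]
grip_width: -0.0003
gripper_force: 0.0
```

```bash
python3 - <<'E'
from h import *
f=cam("wrist")
def rr(f,c,z): return cv2.minAreaRect((ray(f,c[:,0,:],z)[:,:2]*1000).astype(np.float32))
c,s=np.cos(CY),np.sin(CY)
def loc(q): d=np.array(q)/1000-CO[:2]; return (np.array([c*d[0]+s*d[1],-s*d[0]+c*d[1]])*1000).round(1)
p=proj(f,cage(0,0,.121))[0].astype(int)
for b in blobs(mask(f,(0,0,0),(179,255,70),(p[0]-18,p[1]-50,p[0]+18,p[1]+50)),60): q=rr(f,b,.121); print("handle",q,loc(q[0]))
for b in blobs(mask(f,(0,150,60),(6,255,255),(340,100,460,260)),20): q=rr(f,b,.125); print("knob",cv2.boundingRect(b),q,loc(q[0]))
print(pose()[0])
chain((cage(.13,0,.20),tool(CY)),(cage(.13,0,.127),tool(CY)))
E
```

```text
handle ((485.0609130859375, -125.76178741455078), (64.29776763916016, 9.952942848205566), 83.96709442138672) [0.3 2.8]
knob (404, 182, 22, 25) ((569.8716430664062, -134.85215759277344), (22.108585357666016, 19.561368942260742), 84.17684936523438) [85.6  2. ]
[ 0.48322972 -0.12795328  0.24652435]
[[0.0, 0.525, 0.187], [0.001, 0.0, -0.001]] rows>= 3
[[0.0, 0.0, 0.292], [0.0, 0.0, 0.0]] rows>= 2
```

The knob moved 11 mm by friction; finish by pushing with closed fingers from its far side.

Emit:
apply_moves --rows '[[[0,0.25,0.05],[0,0,0]],[[0,0.48,0.1],[0,0,0]],[[0,0.525,0.187],[0,0,0]],[[0,0.525,0.187],[0,0,0]],[[0,0.525,0.187],[0,0,0]],[[0,0.525,0.3],[0,0,0]],[[0,0.525,0.4],[0,0,0]],[[0,0.525,0.479],[0,0,0]],[[0,0.525,0.479],[0,0,0]],[[0,0.525,0.479],[0,0,0]]]'

```text
clock: 67.18
tcp_pos: [0.6139, -0.1414, 0.1284]
orientation: [2.329, 2.104, 0.004]
contact_force: [0.2, 0.7, 0.1]
grip_width: 0.0001
gripper_force: 0.0
```

Emit:
apply_moves --rows '[[[0,-0.02,0],[0,0,0]],[[0,-0.04,0],[0,0,0]],[[0,-0.06,0],[0,0,0]],[[0,-0.072,0],[0,0,0]],[[0,-0.072,0],[0,0,0]]]'

```text
clock: 67.8
tcp_pos: [0.5954, -0.1392, 0.1273]
orientation: [2.33, 2.105, 0.003]
contact_force: [0.6, -0.4, 0.1]
grip_width: -0.0002
gripper_force: 0.0
```

Emit:
apply_moves --rows '[[[0,-0.01,0],[0,0,0]],[[0,-0.016,0],[0,0,0]],[[0,-0.016,0],[0,0,0]]]'

```text
clock: 68.18
tcp_pos: [0.5915, -0.1388, 0.1272]
orientation: [2.33, 2.105, 0.003]
contact_force: [0.3, -0.1, -0.0]
grip_width: 0.0002
gripper_force: 0.0
```

Emit:
apply_moves --rows '[[[0,-0.01,0],[0,0,0]],[[0,-0.016,0],[0,0,0]],[[0,-0.016,0],[0,0,0]]]'

```text
clock: 68.55
tcp_pos: [0.5875, -0.1384, 0.1272]
orientation: [2.33, 2.105, 0.003]
contact_force: [0.1, -0.2, 0.4]
grip_width: 0.0
gripper_force: 0.0
```

Emit:
apply_moves --rows '[[[0,-0.006,0],[0,0,0]],[[0,-0.012,0],[0,0,0]],[[0,-0.012,0],[0,0,0]]]'

```text
clock: 68.92
tcp_pos: [0.5848, -0.1382, 0.1275]
orientation: [2.33, 2.105, 0.003]
contact_force: [0.4, 0.0, 2.4]
grip_width: 0.0
gripper_force: 0.9
```

Emit:
apply_moves --rows '[[[0,-0.006,0],[0,0,0]],[[0,-0.01,0],[0,0,0]],[[0,-0.01,0],[0,0,0]]]'

```text
clock: 69.3
tcp_pos: [0.5823, -0.1379, 0.1274]
orientation: [2.33, 2.105, 0.003]
contact_force: [0.9, 0.1, 3.5]
grip_width: 0.0002
gripper_force: 1.8
```

Emit:
apply_moves --rows '[[[0,0,-0.03],[0,0,0]],[[0,0.1,-0.03],[0,0,0]],[[0,0.12,-0.03],[0,0,0]],[[0,0.12,0],[0,0,0]],[[0,0.12,0.03],[0,0,0]],[[0,0.12,0.03],[0,0,0]]]'

```text
clock: 70.05
tcp_pos: [0.6108, -0.1406, 0.1187]
orientation: [-2.331, -2.105, -0.001]
contact_force: [-0.3, 0.1, 0.5]
grip_width: 0.0004
gripper_force: 0.0
```

Emit:
apply_moves --rows '[[[0,0,0.015],[0,0,0]],[[0,0,0.03],[0,0,0]],[[0,0,0.03],[0,0,0]]]'

```text
clock: 70.42
tcp_pos: [0.6119, -0.1408, 0.1119]
orientation: [2.33, 2.106, 0.002]
contact_force: [0.3, 0.3, 0.3]
grip_width: 0.0002
gripper_force: 0.0
```

```bash
python3 - <<'E'
from h import *
f=cam("wrist"); p,r=pose(); print(p, (R.from_rotvec([0,0,-CY]).apply(p-CO)*1000).round(1))
for b in blobs(mask(f,(0,150,60),(6,255,255),(200,60,460,300)),20): print(cv2.boundingRect(b))
print([ (d,proj(f,p+r.apply([0,0,d]))[0].round(0).tolist()) for d in (0,.006,.025)])
print(proj(f,[cage(.087,0,.125)]))
# lowest finger extent: dark finger rows at column near centre
g=cv2.cvtColor(f["bgr"],cv2.COLOR_BGR2HSV); print([(k,g[k,317].tolist()) for k in range(150,330,8)])
E
```

```text
[ 0.61197862 -0.14087608  0.11215995] [1.281e+02 1.000e-01 1.122e+02]
(218, 241, 39, 44)
[(0, [318.0, 257.0]), (0.006, [318.0, 252.0]), (0.025, [318.0, 238.0])]
[[229.48892919 269.59781297]]
[(150, [14, 153, 133]), (158, [14, 152, 129]), (166, [14, 153, 130]), (174, [14, 150, 129]), (182, [15, 154, 129]), (190, [15, 149, 127]), (198, [15, 150, 122]), (206, [15, 147, 125]), (214, [14, 146, 119]), (222, [14, 136, 103]), (230, [14, 140, 113]), (238, [165, 12, 44]), (246, [168, 27, 48]), (254, [175, 29, 52]), (262, [0, 16, 48]), (270, [135, 15, 67]), (278, [135, 15, 68]), (286, [130, 11, 68]), (294, [105, 8, 66]), (302, [110, 11, 68]), (310, [128, 15, 67]), (318, [14, 152, 178]), (326, [15, 162, 195])]
```

```bash
python3 - <<'E'
from h import *
f=cam("wrist"); t=cam("top")
def L(P): return (R.from_rotvec([0,0,-CY]).apply(P-CO)*1000).round(1)
b=blobs(mask(f,(0,150,60),(6,255,255),(200,60,460,300)),20)[0][:,0,:]
for z in (.125,): Q=L(ray(f,b,z)); print("wrist x",Q[:,0].min(),Q[:,0].max(),"y",Q[:,1].min(),Q[:,1].max())
b=blobs(mask(t,(0,150,90),(6,255,255),(300,165,340,200)),5)[0][:,0,:]; Q=L(ray(t,b,.125)); print("top x",Q[:,0].min(),Q[:,0].max(),"y",Q[:,1].min(),Q[:,1].max())
E
```

```text
wrist x 82.0 99.9 y -7.2 14.6Traceback (most recent call last):
  File "<stdin>", line 6, in <module>
IndexError: list index out of range
```

Emit:
apply_moves --rows '[[[0,-0.02,-0.01],[0,0,0]],[[0,-0.04,-0.01],[0,0,0]],[[0,-0.06,-0.01],[0,0,0]],[[0,-0.06,-0.01],[0,0,0]]]'

```text
clock: 71.08
tcp_pos: [0.5966, -0.1393, 0.1148]
orientation: [2.331, 2.105, 0.003]
contact_force: [0.0, -0.2, 0.6]
grip_width: 0.0
gripper_force: 0.0
```

Emit:
apply_moves --rows '[[[0,-0.006,0],[0,0,0]],[[0,-0.012,0],[0,0,0]],[[0,-0.012,0],[0,0,0]]]'

```text
clock: 71.45
tcp_pos: [0.5941, -0.1391, 0.1147]
orientation: [2.33, 2.105, 0.003]
contact_force: [0.0, -0.8, 0.4]
grip_width: 0.0001
gripper_force: 0.0
```

Emit:
apply_moves --rows '[[[0,-0.006,0],[0,0,0]],[[0,-0.012,0],[0,0,0]],[[0,-0.012,0],[0,0,0]]]'

```text
clock: 71.82
tcp_pos: [0.5913, -0.1388, 0.1148]
orientation: [2.33, 2.105, 0.003]
contact_force: [0.1, 0.4, 0.1]
grip_width: -0.0002
gripper_force: 0.3
```

Emit:
apply_moves --rows '[[[0,-0.006,0],[0,0,0]],[[0,-0.012,0],[0,0,0]],[[0,-0.012,0],[0,0,0]]]'

```text
clock: 72.2
tcp_pos: [0.5898, -0.1386, 0.115]
orientation: [2.327, 2.104, 0.005]
contact_force: [6.8, -1.7, -3.4]
grip_width: 0.0001
gripper_force: 3.1
```

Emit:
apply_moves --rows '[[[0,-0.005,0],[0,0,0]],[[0,-0.008,0],[0,0,0]],[[0,-0.008,0],[0,0,0]]]'

```text
clock: 72.58
tcp_pos: [0.5895, -0.1385, 0.1153]
orientation: [2.324, 2.102, 0.008]
contact_force: [9.6, -2.4, -6.8]
grip_width: 0.0001
gripper_force: 5.4
```

Emit:
apply_moves --rows '[[[0,-0.004,0],[0,0,0]],[[0,-0.006,0],[0,0,0]],[[0,-0.006,0],[0,0,0]]]'

```text
clock: 72.95
tcp_pos: [0.5893, -0.1385, 0.1155]
orientation: [2.322, 2.101, 0.009]
contact_force: [14.2, -3.1, -10.0]
grip_width: 0.0001
gripper_force: 7.1
```

Emit:
apply_moves --rows '[[[0,0.03,0],[0,0,0]],[[0,0.06,0],[0,0,0]],[[0,0.06,-0.2],[0,0,0]],[[0,0.0,-0.4],[0,0,0]],[[0,-0.25,-0.53],[0,0,0]],[[0,-0.42,-0.53],[0,0,0]],[[0,-0.42,-0.53],[0,0,0]],[[0,-0.42,-0.53],[0,0,0]],[[0,-0.42,-0.53],[0,0,0]]]'

```text
clock: 74.08
tcp_pos: [0.4808, -0.1277, 0.2471]
orientation: [2.329, 2.105, 0.002]
contact_force: [1.3, -0.2, -0.5]
grip_width: -0.0
gripper_force: 0.0
```

```bash
python3 - <<'E'
from h import *
import pickle
def L(P): return (R.from_rotvec([0,0,-CY]).apply(P-CO)*1000).round(1)
def kn(f,roi):
    b=blobs(mask(f,(0,150,60),(6,255,255),roi),20)[0][:,0,:]; Q=L(ray(f,b,.125)); return cv2.boundingRect(b),Q[:,0].min(),Q[:,0].max(),Q[:,1].min(),Q[:,1].max()
f=cam("wrist"); print(pose()[0],kn(f,(330,100,460,260)))
g=pickle.load(open("w1.pkl","rb")); print("start",kn(g,(355,125,410,165)))
for n in ("top","scene"):
    k=cam(n); c=proj(k,cage(.087,0,.115))[0].astype(int); print(n,c,[cv2.boundingRect(b) for b in blobs(mask(k,(0,140,60),(8,255,255),(c[0]-20,c[1]-20,c[0]+20,c[1]+20)),5)])
import cv2 as _c
a=_c.imread("pics/a_scene.png"); print("scene0",[cv2.boundingRect(b) for b in blobs(mask({"bgr":a},(0,140,60),(8,255,255),(310,165,350,210)),5)])
E
```

```text
[ 0.48065907 -0.12785183  0.2470053 ] ((403, 181, 22, 26), np.float64(72.2), np.float64(91.3), np.float64(-9.5), np.float64(13.6))
start ((369, 136, 16, 19), np.float64(77.5), np.float64(92.9), np.float64(-8.8), np.float64(9.5))
top [318 183] []
scene [328 187] [(325, 182, 9, 14)]
scene0 [(325, 181, 9, 15)]
```

```bash
python3 - <<'E'
from h import *
t=cam("scene")
for Q in ([.52,.047,.0764],[.52,.044,.07]): print(proj(t,np.array([np.array(Q)+[e,-.1*e,0] for e in (-.037,.037)])).round(0).tolist())
c=proj(t,[.52,.046,.07])[0].astype(int)
m=mask(t,(0,0,150),(179,45,255),(c[0]-35,c[1]-25,c[0]+35,c[1]+25)); print([(cv2.boundingRect(b),cv2.contourArea(b)) for b in blobs(m,10)])
f=cam("wrist"); p=proj(f,cage(0,0,.121))[0].astype(int)
for b in blobs(mask(f,(0,0,0),(179,255,70),(p[0]-18,p[1]-50,p[0]+18,p[1]+50)),60): print("handle",cv2.minAreaRect((ray(f,b[:,0,:],.121)[:,:2]*1000).astype(np.float32)))
print(telemetry.get_obs()["clock"])
E
```

```text
[[259.0, 175.0], [285.0, 168.0]]
[[260.0, 178.0], [286.0, 171.0]]
[((293, 185, 14, 13), 97.5), ((258, 169, 26, 11), 64.5), ((267, 190, 21, 8), 56.5)]
handle ((484.86004638671875, -125.862060546875), (63.38286209106445, 10.245482444763184), 84.10852813720703)
74.325
```

```bash
python3 -c "
from bench import job
print(job.hand_in())"
```

```text
the job is handed in; nothing more can be done
None
```

The refit is finished and handed in at about 74 s of the 208 s limit, but no verdict came back. By my camera and force checks, the three orange-railed cards are fully down in the cage, the old card stands in slot 0 of the stand, the cover is hooked and seated, and the bolt is pushed to its stop.

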